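Tip the change gear out of the parts carousel

ROBOT

A 7-joint arm with a two-finger parallel gripper is mounted at the origin on a cart in front of the work surface, level with it; the furniture and walls round the work are solid. World frame = base frame: x ahead of the robot, y to its left, z up, the work surface at z = 0. Lengths are in m, angles in degrees, forces in N, time in s.
With the tool pointing down it reaches from about 0.425 to 0.875 m from the base axis. Payload 4.7 kg.
Tool frame: the origin (TCP) lies at the very end of the fingers, on their centre line; the grasp point (between the pads) lies 19 mm behind it; z points along the fingers, y is the direction in which the jaws open and shut (so a half turn about z gives the same grasp; the last joint's range is limited). The gripper opens to 87 mm and grips with 3 to 60 N. Pads are 19 mm wide; open, the fingers measure 117 mm over their backs; the gripper's body (75 mm by 190 mm) begins 51 mm behind the grasp point.
Start: joints at [-67.431, 18.392, -4.016, 83.108, 1.295, 78.541, -3.26], TCP at [0.241, 0.604, 0.223] pointing down, gripper open.
Joint ranges: [-163.93, 163.93], [-17.29, 119.83], [-79.2, 71.16], [3.27, 140.29], [-89.18, 269.18], [5.43, 117.66], [-154.24, 154.24]. Speed limits (degrees/s): [147.25, 147.25, 180, 180, 180, 180, 180].

INTERFACE

Orientations are given as [roll, pitch, yaw] about the fixed x, y, z axes, in that order (R = Rz(yaw) Ry(pitch) Rx(roll)).
In Python, from cell import sensors, imaging, ticket gives the robot as it stands.
- The arm moves only by the tool carry_out, never from a script. Its argument "plan" is a list of rows, each an object of numbers: "fingers": the closure, from -1 (fully open) to 1 (shut); "dx", "dy", "dz": the shift along the tool's x, y, z normalised to -1 to 1, where 1 is 0.03 m; "rx", "ry", "rz": the turn, a rotation vector about the tool's x, y, z normalised to -1 to 1, where 1 is 10 degrees. A call has 1 to 12 rows; each row shifts and turns the commanded pose from where the row before left it, along the tool's axes as they then stand; what a row does not reach is not made up. A row lasts 1/8 s, in which the tool goes at most 62.5 mm and 10.7 degrees, less where a joint would pass 70% of its speed; a pose out of reach is approached as far as the arm can. A call with a number of a shift or a turn outside -1 to 1 is refused whole. A call with a gripper value outside its range is refused whole. The fingers move at their own pace and stop on an object; "force" is the grip in N (left out, the last holds). Time passes only in rows, so rows that do not move let the fingers close. It gives the time, the measured TCP pose, the force and the opening at its end, in the units of the state.
- sensors.get_obs(): the state, without advancing time (a new reading comes with each control period).
- imaging.read_camera(name): name is "scene" or "side" or "wrist"; returns a dict with "color" (384x512x3 uint8, red, green, blue), "mtx" (3x3 intrinsics, pixels), "extrinsics" (4x4, takes a point from world to camera coordinates); the wrist camera has in their place "tool_from_camera" (4x4, takes a point from camera to tool coordinates, whose origin is the TCP and whose axes are the flange's). Camera axes: x right, y down, z forward; pixel columns grow to the right and rows downward; lengths in m; the calibration is good to about 2 mm. A picture is of the moment at which its call begins: read the wrist's pose just before it. There is no depth.
- ticket.sign_off(): hands the job in, once; it reports no verdict.
The state is a dict: "time_s": time; "qpos": joint angles; "joint_velocities": joint speeds; "effort": joint torques, N m; "tool_pos": TCP position; "tool_rot": TCP orientation; "force": force on the tool from outside, world axes, zero at the start; "wrist_torque": the same for the moment, N m; "grip_width": finger opening in m.
Only numpy, scipy, OpenCV 4.12 (cv2) and the standard library are available. Lean on these libraries where they do the work, as an engineer would, in place of code of your own. Each camera call takes 0.05 s, during which the arm holds its last target.

TASK

Turn the parts carousel by its knob until the compartment holding the toothed gear faces the spout, then lift the bar opposite the spout to tip the whole carousel so that the gear slides down the spout into the wooden tray, and set the carousel gently back down level. The bolt and the bobbin must stay in the carousel; do not touch the gear with the gripper and leave the other things on the bench where they are.

Things in the scene. Friction and masses are not known exactly. Their poses are not given: they have to be found in the camera images.
- carousel_axis (a point): Point on the carousel's turning axis at the top of its disc, 94 mm above the bench while level. The carousel is an aluminium disc of 262 mm diameter with four dividers (36 mm high) that make four quarter compartments; it lies in a grey sheet-metal cradle with a 40 mm high guard wall round it that is open over 76 deg at the spout. The axes of this point are those of the cradle: y points out along the spout, x along the tipping hinge, z up (while level).
- spout_pocket (a point): Point in the cradle 80 mm from the carousel's axis towards the spout, at the disc's top: the middle of the compartment that faces the spout. Same axes as carousel_axis. The spout is 130 to 165 mm wide and ends 205 mm from the carousel's axis. The compartment there is empty at the start. A part in the compartment slides out when the cradle is tipped beyond 0.45 to 0.65 rad, depending on friction.
- rotor (a joint): Angle of the carousel disc in the cradle, rad, positive counter-clockwise from above, near 0 at the start, turns either way (+-6.28). At 0, pi/2, pi.. one compartment faces the spout squarely. It is stiff (about 0.2 N m) and stays where it is left.
- knob (a point): Centre of the carousel's knob, a black bar 80 mm long, 16 mm wide and 32 mm high on the turning axis, 168 mm above the bench (top at 184 mm) while level. Site x runs along the bar, y across its 16 mm width. It is fixed to the disc; under it is a 22 mm stem down to the 48 mm hub whose top is at 134 mm.
- gear_mid (a point): Centre of the toothed steel gear, 72 mm diameter, 24 mm thick, 0.3 kg, lying flat in one of the other three compartments (those to the left, right or back of the spout), about 80 mm from the carousel's axis. It rides with the disc as it turns.
- hex_bolt_mid (a point): Centre of the hexagon bolt with nut, 70 mm long, 27 mm across, lying in another compartment; stays in the carousel.
- bobbin_mid (a point): Centre of the copper-wound bobbin, 56 mm diameter, 48 mm high, in another compartment; stays in the carousel.
- lift_bar (a point): Centre of the lift bar at the side of the cradle opposite the spout: a round steel bar of 14 mm diameter, 104 mm long, parallel to the tipping hinge (point x), held by two 10 mm arms 45 mm either side of its middle (80 mm free between them), 92 mm above the bench while level. The guard wall begins 36 mm from the bar's centre, towards the carousel.
- hinge (a point): Middle of the tipping hinge, in the fixed dark steel stand, 80 mm above the bench under the spout, 140 mm from the carousel's axis. Hinge axis = point x; point y points out along the spout. The lift bar swings round it at 315 mm radius.
- cradle (a joint): Tipping angle of the cradle, rad: 0 level (rests on the stand), grows as the lift bar is raised, stop at 0.85. Lifting takes about 6 to 9 N at the bar; it falls back by its weight when let go.
- tray_in (a point): Centre of the inner floor of the wooden catch tray (fixed) under the spout's end, 6 mm above the bench. Inside 178 mm along x and 158 mm along y (y as the spout); walls 34 mm high, the far one 62 mm.
- packing_mid (a point): Centre of a small steel packing block, 32x45x28 mm, a bystander on the bench behind the lift bar, seen from the robot.
- chisel_mid (a point): Centre of a cold chisel, 20x180x16 mm, a bystander along the bench's front edge, between the knife switch and the robot.
- try_mid (a point): Middle of a try square, 100x159x18 mm, a bystander at the right.
- spanner_mid (a point): Middle of a spanner, 43x226x8 mm, a bystander at the right.
- gear: The same gear; origin in the middle of its underside.

How it is judged:
By the outcome, as a careful person would: the job done as asked, in the order asked, and still so for the second after the job is handed in, with the robot touching nothing.
It also fails if it takes over 58 s, if anything falls off the work surface, if the arm or the gripper's body presses on something with over 40 N, if the wrist force passes 120 N, or if a joint passes its speed limit or range.

## Working session

There is one attempt and no reset: what is moved stays moved. The work goes in short steps, Python scripts to look and compute and a tool call to move; the robot and the scene stay as the last step left them, time stands still between calls to the robot, and variables do not carry over. Pictures are saved under pics/ and viewed, and the job is handed in when it is done.

Besides the shell and the picture viewer there is one more tool, called after "Request:" by a JSON object that holds its "api" and its "payload". carry_out: Moves the arm, as the interface text tells. Scaled input: -1 to 1 covers 0.03 m each way for a shift and 10 degrees each way for a turn. Its arguments: {"type":"object","properties":{"plan":{"type":"array"},"force":{"type":"number"}},"required":["plan"]}

```bash
mkdir -p pics; ls
python3 - <<'E'
from cell import sensors, imaging
import cv2
print(sensors.get_obs())
for n in ["scene","side","wrist"]:
    d=imaging.read_camera(n)
    cv2.imwrite(f"pics/{n}0.png",cv2.resize(d["color"][:,:,::-1],None,fx=1.5,fy=1.5))
    print(n,d["mtx"],d.get("extrinsics",d.get("tool_from_camera")))
E
```

```text
pics
{'time_s': 0.0, 'qpos': array([-67.43073518,  18.43768322,  -4.01702571,  83.17653101,
         1.29704799,  78.54120146,  -3.25900501]), 'joint_velocities': array([-0.02454277,  0.03341956, -0.00577491,  0.03859517, -0.0731807 ,
        0.06677783,  0.10227016]), 'effort': array([-6.75618026e-05, -4.91279662e+01, -4.03774381e-01, -3.12530243e+01,
       -6.37829513e-02,  4.42795898e-02,  1.98015614e-04]), 'tool_pos': array([0.24081606, 0.60313135, 0.22146307]), 'tool_rot': array([-1.79889952e+02,  7.42023000e-03,  1.58243350e+02]), 'force': array([ 0.39544924, -0.45981355,  0.34420268]), 'wrist_torque': array([-0.02643783,  0.02356862, -0.02051301]), 'grip_width': 0.08668607578794815}
scene [[432.05246928   0.         253.66938169]
 [  0.         432.05246928 181.23608269]
 [  0.           0.           1.        ]] [[-0.85731553 -0.51427436  0.02306447  0.45701282]
 [-0.32727025  0.50989297 -0.79555223  0.25895736]
 [ 0.39737171 -0.68958759 -0.60544586  1.32989606]
 [ 0.          0.          0.          1.        ]]
side [[415.72329665   0.         256.54695399]
 [  0.         415.72329665 188.66291007]
 [  0.           0.           1.        ]] [[ 0.94015657 -0.34072999 -0.00294907 -0.47783079]
 [-0.22792849 -0.62242935 -0.74875251  0.23714674]
 [ 0.25328684  0.70461677 -0.66284311  1.11436426]
 [ 0.          0.          0.          1.        ]]
wrist [[345.34254317   0.         258.33539617]
 [  0.         345.34254317 191.94533818]
 [  0.           0.           1.        ]] [[ 9.24774620e-04 -9.67668950e-01 -2.52222020e-01  6.83212936e-02]
 [ 9.99998862e-01  1.19554113e-03 -9.20278358e-04 -5.10414926e-04]
 [ 1.19206659e-03 -2.52220882e-01  9.67668955e-01 -1.62179916e-01]
 [ 0.00000000e+00  0.00000000e+00  0.00000000e+00  1.00000000e+00]]
```

View pics/scene0.png

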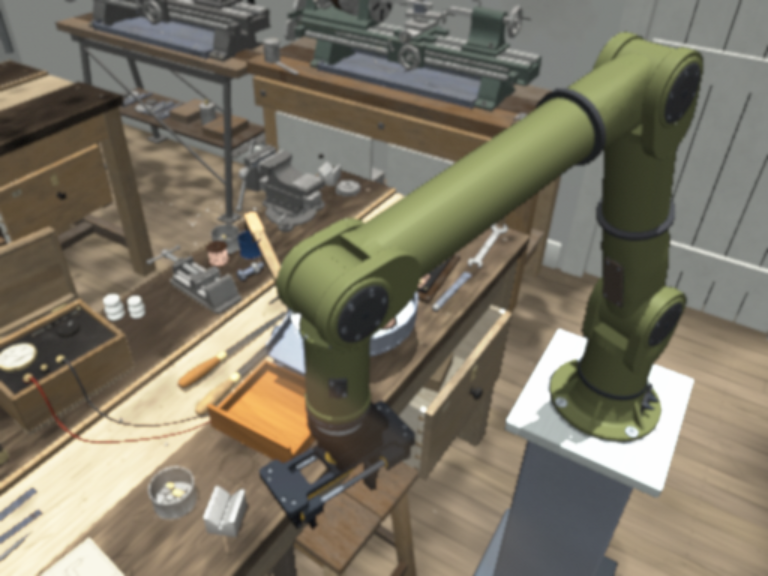

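View pics/side0.png

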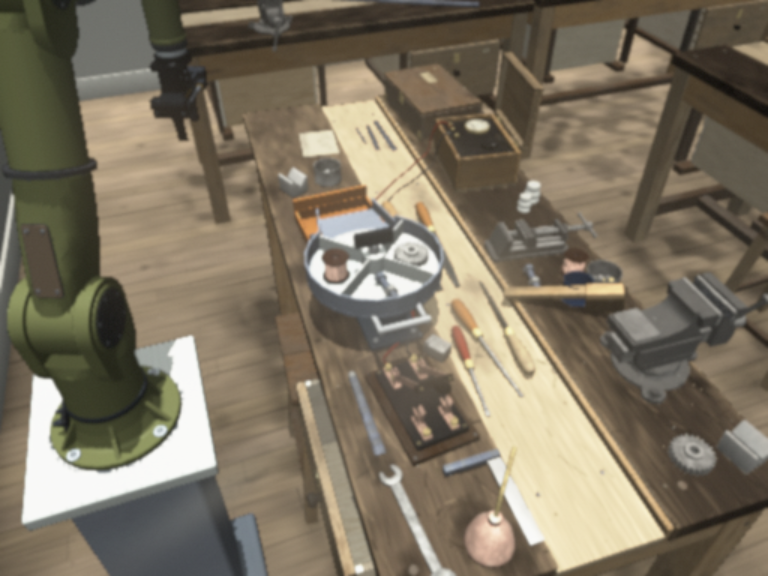

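View pics/wrist0.png

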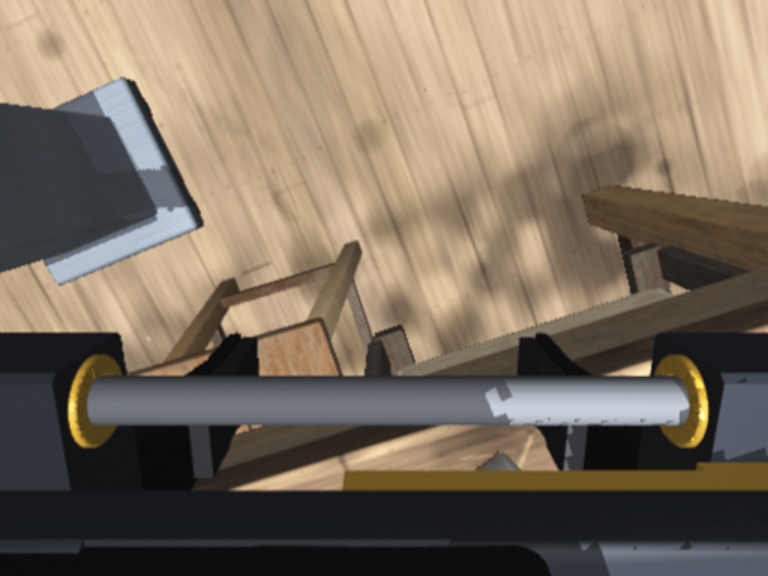

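```bash
cat > h.py <<'E'
import numpy as np, cv2
from cell import sensors, imaging
def snap(n,tag,crop=None,f=1.5):
    o=sensors.get_obs(); d=imaging.read_camera(n); c=d["color"][:,:,::-1]
    if crop: x0,y0,x1,y1=crop; c=c[y0:y1,x0:x1]
    cv2.imwrite(f"pics/{tag}.png",cv2.resize(c,None,fx=f,fy=f,interpolation=cv2.INTER_CUBIC)); return o,d
def cam(d,o=None):
    from scipy.spatial.transform import Rotation as R
    if "extrinsics" in d: return d["extrinsics"]
    T=np.eye(4);T[:3,:3]=R.from_euler("xyz",o["tool_rot"],degrees=True).as_matrix();T[:3,3]=o["tool_pos"]
    return np.linalg.inv(T@d["tool_from_camera"])
def onz(d,uv,z,o=None):
    E=cam(d,o);r=E[:3,:3].T@np.linalg.inv(d["mtx"])@np.array([uv[0],uv[1],1.]);c=-E[:3,:3].T@E[:3,3]
    return c+r*(z-c[2])/r[2]
def proj(d,p,o=None):
    E=cam(d,o);q=d["mtx"]@(E[:3,:3]@np.array(p)+E[:3,3]);return q[:2]/q[2]
E
python3 - <<'E'
from h import *
o,d=snap("side","s1",(190,110,320,260),5)
import pickle;pickle.dump({k:d[k] for k in("mtx","extrinsics")},open("side.pkl","wb"))
E
```

```text
(no output)
```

View pics/s1.png

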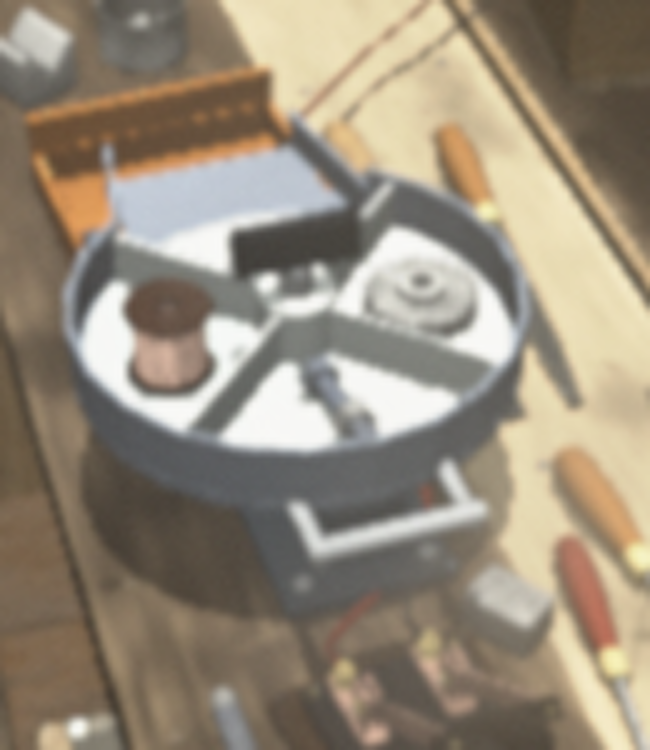

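Run:
```python
from h import *
import pickle;d=pickle.load(open("side.pkl","rb"))
P=lambda u,v,z:onz(d,(190+u/5,110+v/5),z)
pr=lambda n,p:print(n,p.round(4))
pr("knob",P(297,241,.168)); a,b=P(233,260,.168),P(359,225,.168);pr("ends",b-a);print(np.degrees(np.arctan2((b-a)[1],(b-a)[0])))
a,b=P(316,545,.092),P(482,511,.092);pr("bar",(a+b)/2);print(np.linalg.norm(b-a),np.degrees(np.arctan2((b-a)[1],(b-a)[0])))
a,b=P(28,122,.062),P(268,72,.062);pr("traytop",(a+b)/2);print(np.linalg.norm(b-a),np.degrees(np.arctan2((b-a)[1],(b-a)[0])))
pr("gear",P(421,295,.118)); pr("block",P(508,590,.02))
# rim ellipse sample
pr("rimL",P(65,300,.134));pr("rimR",P(527,295,.134));pr("rimF",P(315,455,.134))
pr("hub",P(300,300,.134))
```

```text
knob [0.5328 0.1284 0.168 ]
ends [0.081  0.0065 0.    ]
4.560799068041043
bar [ 0.532  -0.0447  0.092 ]
0.09664325714436965 -4.116185162355967
traytop [0.5328 0.4633 0.062 ]
0.18488852778302206 0.8628608487135974
gear [0.607  0.1133 0.118 ]
block [ 0.6002 -0.0482  0.02  ]
rimL [0.3979 0.1637 0.134 ]
rimR [0.6588 0.0731 0.134 ]
rimF [ 0.4929 -0.015   0.134 ]
hub [0.5297 0.1153 0.134 ]
```

Request:
{"api": "carry_out", "payload": {"plan": [{"fingers": -1, "dx": -0.5, "dy": -0.4, "dz": -0.5}, {"dx": -0.95, "dy": -0.8, "dz": -0.3}, {"dx": -0.95, "dy": -0.8, "dz": -0.3}, {"dx": -0.95, "dy": -0.8, "dz": -0.3}, {"dx": -0.95, "dy": -0.8, "dz": -0.3}, {"dx": -0.95, "dy": -0.8, "dz": -0.3}, {"dx": -0.95, "dy": -0.8, "dz": -0.3}, {"dx": -0.95, "dy": -0.8, "dz": -0.3}, {"dx": -0.95, "dy": -0.8, "dz": -0.3}, {"dx": -0.95, "dy": -0.8}, {"dx": -0.95, "dy": -0.8}, {"dx": -0.95, "dy": -0.8}]}}

```text
validation failed for argument at $.pl...
```

Request:
{"api": "carry_out", "payload": {"plan": [{"fingers": -1, "dx": -0.5, "dy": -0.4, "dz": -0.5, "rx": 0, "ry": 0, "rz": 0}, {"fingers": -1, "dx": -0.95, "dy": -0.8, "dz": -0.3, "rx": 0, "ry": 0, "rz": 0}, {"fingers": -1, "dx": -0.95, "dy": -0.8, "dz": -0.3, "rx": 0, "ry": 0, "rz": 0}, {"fingers": -1, "dx": -0.95, "dy": -0.8, "dz": -0.3, "rx": 0, "ry": 0, "rz": 0}, {"fingers": -1, "dx": -0.95, "dy": -0.8, "dz": -0.3, "rx": 0, "ry": 0, "rz": 0}, {"fingers": -1, "dx": -0.95, "dy": -0.8, "dz": -0.3, "rx": 0, "ry": 0, "rz": 0}, {"fingers": -1, "dx": -0.95, "dy": -0.8, "dz": -0.3, "rx": 0, "ry": 0, "rz": 0}, {"fingers": -1, "dx": -0.95, "dy": -0.8, "dz": -0.3, "rx": 0, "ry": 0, "rz": 0}, {"fingers": -1, "dx": -0.95, "dy": -0.8, "dz": -0.3, "rx": 0, "ry": 0, "rz": 0}, {"fingers": -1, "dx": -0.95, "dy": -0.8, "dz": 0, "rx": 0, "ry": 0, "rz": 0}, {"fingers": -1, "dx": -0.95, "dy": -0.8, "dz": 0, "rx": 0, "ry": 0, "rz": 0}, {"fingers": -1, "dx": -0.95, "dy": -0.8, "dz": 0, "rx": 0, "ry": 0, "rz": 0}]}}

```text
time_s: 1.7
tool_pos: [0.4444, 0.223, 0.3109]
tool_rot: [179.9, 0.0, 158.2]
force: [0.0, 0.6, -0.2]
grip_width: 0.0874
```

Request:
{"api": "carry_out", "payload": {"plan": [{"fingers": -1, "dx": -0.95, "dy": -0.8, "dz": 0, "rx": 0, "ry": 0, "rz": 0}, {"fingers": -1, "dx": -0.5, "dy": -0.6, "dz": 0, "rx": 0, "ry": 0, "rz": 1}, {"fingers": -1, "dx": 0, "dy": 0, "dz": 0, "rx": 0, "ry": 0, "rz": 1}, {"fingers": -1, "dx": 0, "dy": 0, "dz": 0, "rx": 0, "ry": 0, "rz": 1}, {"fingers": -1, "dx": 0, "dy": 0, "dz": 0, "rx": 0, "ry": 0, "rz": 1}, {"fingers": -1, "dx": 0, "dy": 0, "dz": 0, "rx": 0, "ry": 0, "rz": 1}, {"fingers": -1, "dx": 0, "dy": 0, "dz": 0, "rx": 0, "ry": 0, "rz": 1}, {"fingers": -1, "dx": 0, "dy": 0, "dz": 0, "rx": 0, "ry": 0, "rz": 1}, {"fingers": -1, "dx": 0, "dy": 0, "dz": 0, "rx": 0, "ry": 0, "rz": 1}, {"fingers": -1, "dx": 0, "dy": 0, "dz": 0, "rx": 0, "ry": 0, "rz": 1}, {"fingers": -1, "dx": 0, "dy": 0, "dz": 0, "rx": 0, "ry": 0, "rz": 1}, {"fingers": -1, "dx": 0, "dy": 0, "dz": 0, "rx": 0, "ry": 0, "rz": 1}]}}

```text
time_s: 3.2
tool_pos: [0.4685, 0.169, 0.3108]
tool_rot: [180.0, -0.1, 47.8]
force: [-0.6, 0.3, 0.3]
grip_width: 0.0867
```

Request:
{"api": "carry_out", "payload": {"plan": [{"fingers": -1, "dx": 0, "dy": 0, "dz": 0, "rx": 0, "ry": 0, "rz": 1}, {"fingers": -1, "dx": 0, "dy": 0, "dz": 0, "rx": 0, "ry": 0, "rz": 1}, {"fingers": -1, "dx": 0, "dy": 0, "dz": 0, "rx": 0, "ry": 0, "rz": 1}, {"fingers": -1, "dx": 0, "dy": 0, "dz": 0, "rx": 0, "ry": 0, "rz": 1}, {"fingers": -1, "dx": 0, "dy": 0, "dz": 0, "rx": 0, "ry": 0, "rz": 0.4}, {"fingers": -1, "dx": 0, "dy": 0, "dz": 0, "rx": 0, "ry": 0, "rz": 0}]}}

```text
time_s: 3.95
tool_pos: [0.4686, 0.1692, 0.3106]
tool_rot: [-180.0, -0.1, 4.2]
force: [-0.2, -0.5, 0.1]
grip_width: 0.0871
```

Run:
```python
from h import *
o,d=snap("wrist","w1");print(o["tool_pos"],o["tool_rot"],o["qpos"])
import pickle;pickle.dump((o,{k:v for k,v in d.items() if k!="color"}),open("w1.pkl","wb"))
```

```text
[0.46862877 0.16917713 0.31060171] [-1.79956964e+02 -6.55454974e-02  4.20763728e+00] [ -37.6258466    -2.37152135   14.29695746   96.48951126    0.56788237
   85.73281599 -109.1744628 ]
```

View pics/w1.png

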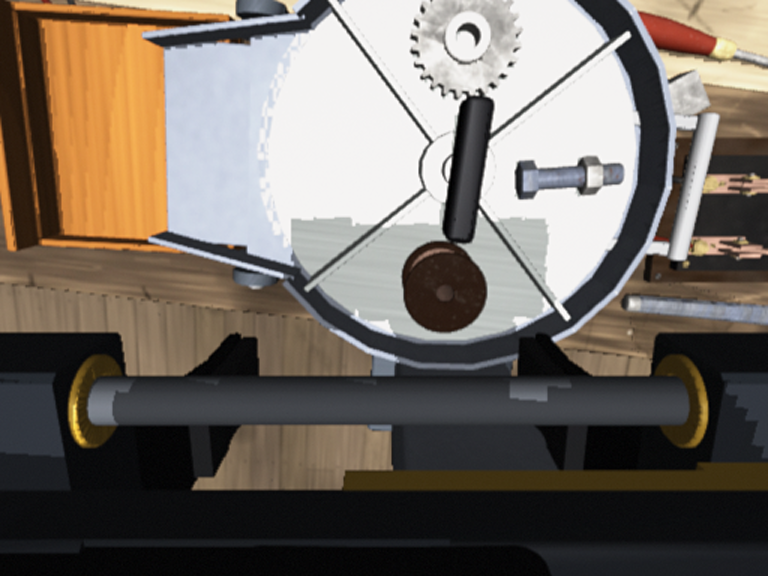

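Run:
```python
from h import *
o,d=snap("wrist","w2",(250,40,370,180),5)
o,d=snap("wrist","w3",(160,0,510,240),2.2)
```

```text
(no output)
```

View pics/w2.png

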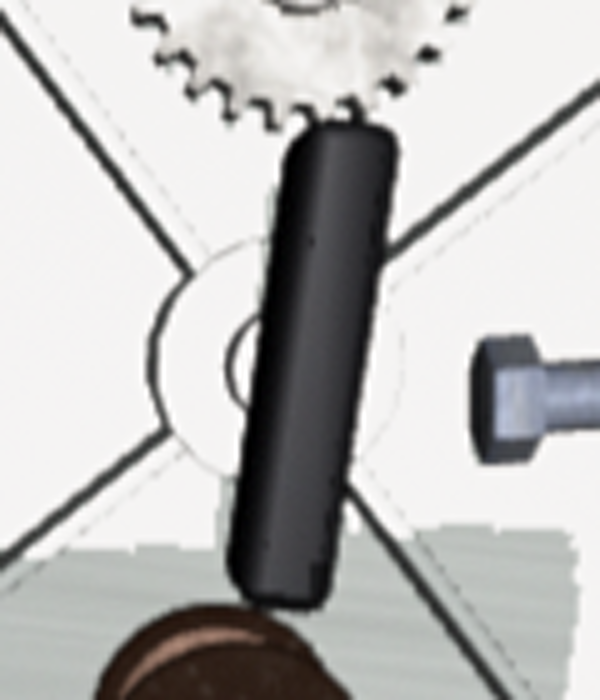

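View pics/w3.png

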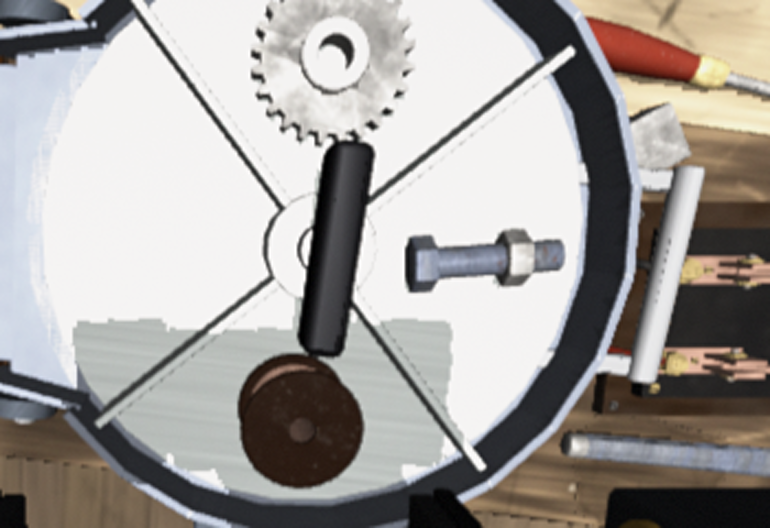

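```bash
cat > knob.py <<'E'
from h import *
from scipy.optimize import minimize
def fitknob(d,o,x0,win):
    c=d["color"].astype(int); m=(c.max(2)<95)
    u0,v0,u1,v1=win; M=np.zeros(m.shape,np.uint8);M[v0:v1,u0:u1]=m[v0:v1,u0:u1]
    M=cv2.morphologyEx(M,cv2.MORPH_OPEN,np.ones((9,9),np.uint8))
    n,l,s,_=cv2.connectedComponentsWithStats(M);k=1+np.argmax(s[1:,4]);M=(l==k)
    M=cv2.resize(M.astype(np.uint8),None,fx=4,fy=4,interpolation=cv2.INTER_NEAREST)
    def cost(p):
        x,y,a=p;ca,sa=np.cos(a),np.sin(a)
        pts=[proj(d,(x+ca*i-sa*j,y+sa*i+ca*j,z),o) for i in(-.04,.04) for j in(-.008,.008) for z in(.152,.184)]
        h=cv2.convexHull((np.array(pts)*4+1.5).astype(np.float32))
        im=np.zeros(M.shape,np.uint8);cv2.fillConvexPoly(im,np.round(h*16).astype(np.int32),1,shift=4)
        return (im^M).sum()/M.sum()
    r=minimize(cost,x0,method="Nelder-Mead",options=dict(initial_simplex=[np.array(x0)+e for e in ([0,0,0],[.01,0,0],[0,.01,0],[0,0,.1])]))
    return r.x,r.fun,M.sum()/16
E
python3 - <<'E'
from knob import *
o=sensors.get_obs();d=imaging.read_camera("wrist")
x,f,n=fitknob(d,o,[.531,.128,0.],(290,55,340,168));print("knob",x[:2].round(4),np.degrees(x[2]),f,n)
P=lambda u,v,z:onz(d,(160+u/2.2,0+v/2.2),z,o)[:2]
A=[P(*q,.130) for q in((135,3),(483,465),(575,50),(100,423))]
for a,b in((A[0],A[1]),(A[2],A[3])): print("div",a.round(4),b.round(4),np.degrees(np.arctan2(*(a-b)[::-1])))
# intersection
t=np.linalg.solve(np.array([A[1]-A[0],-(A[3]-A[2])]).T,A[2]-A[0])[0];print("axis",A[0]+t*(A[1]-A[0]))
a,b=P(690,170,.099),P(645,382,.099);print("bar",(a+b)/2,np.linalg.norm(a-b),np.degrees(np.arctan2(*(a-b)[::-1])))
print("hub",P(320,246,.134),"gear",P(334,56,.118),"block",P(655,140,.028),"bobbin",P(302,428,.142))
# spout wall ends z?
print("open corners",P(102,22,.134),P(85,402,.134))
E
```

```text
knob [0.5302 0.1287] -1.6986633361695502 0.15692934782608695 2116.0
div [0.6217 0.2136] [0.437  0.0401] 43.21071945419855
div [0.6179 0.0316] [0.4439 0.2213] -47.48636039245767
axis [0.52992681 0.12746574]
bar [ 0.5278012  -0.04542008] 0.10124920084589902 0.5095742014119445
hub [0.53151246 0.12851757] gear [0.61057639 0.12905296] block [ 0.60037311 -0.06378015] bobbin [0.45163419 0.12894138]
open corners [0.61272521 0.22616649] [0.45436147 0.22797926]
```

Request:
{"api": "carry_out", "payload": {"plan": [{"fingers": -1, "dx": 0, "dy": 0, "dz": 0, "rx": 0, "ry": 0, "rz": 0.59}, {"fingers": -1, "dx": 0.7, "dy": 0.44, "dz": 0, "rx": 0, "ry": 0, "rz": 0}, {"fingers": -1, "dx": 0.7, "dy": 0.44, "dz": 0, "rx": 0, "ry": 0, "rz": 0}, {"fingers": -1, "dx": 0.69, "dy": 0.44, "dz": 0, "rx": 0, "ry": 0, "rz": 0}, {"fingers": -1, "dx": 0, "dy": 0, "dz": 1, "rx": 0, "ry": 0, "rz": 0}, {"fingers": -1, "dx": 0, "dy": 0, "dz": 1, "rx": 0, "ry": 0, "rz": 0}, {"fingers": -1, "dx": 0, "dy": 0, "dz": 1, "rx": 0, "ry": 0, "rz": 0}, {"fingers": -1, "dx": 0, "dy": 0, "dz": 0.2, "rx": 0, "ry": 0, "rz": 0}, {"fingers": -1, "dx": 0, "dy": 0, "dz": 0, "rx": 0, "ry": 0, "rz": 0}]}}

```text
time_s: 5.28
tool_pos: [0.5304, 0.1291, 0.2141]
tool_rot: [-180.0, -0.0, -1.6]
force: [0.3, -0.4, 1.2]
grip_width: 0.0871
```

Run:
```python
from knob import *
o,d=snap("wrist","w4");print(o["tool_pos"],o["tool_rot"],o["qpos"],o["force"])
print(proj(d,(.53,.128,.184),o)*1.5)
for i in(-.04,.04):
  for j in (-.008,.008): print((proj(d,(.53+i,.128+j-.03*i,.184),o)*1.5).round(1))
snap("side","s2",(190,110,320,260),5)
```

```text
[0.53035445 0.12906453 0.21411171] [-1.79994066e+02 -2.22252745e-02 -1.64325642e+00] [ -33.48408891    5.80081682   18.29866658   99.45673324   -1.88167031
   75.01864591 -106.43032723] [ 0.29338497 -0.44296734  1.20783021]
[388.04749509 334.45443758]
[407.2 425.7]
[368.4 426.7]
[409.7 232.5]
[366.9 233.7]
```

View pics/w4.png

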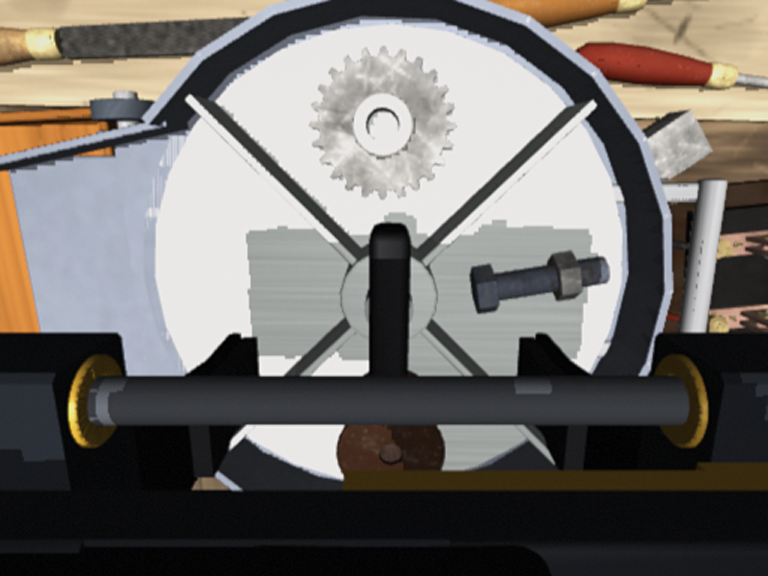

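View pics/s2.png

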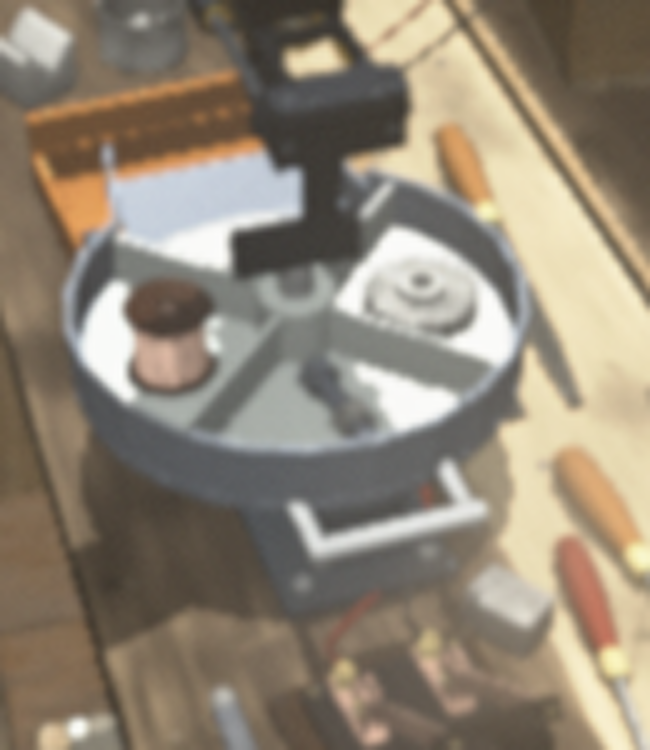

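Request:
{"api": "carry_out", "payload": {"plan": [{"fingers": -1, "dx": 0, "dy": 0, "dz": 0.8, "rx": 0, "ry": 0, "rz": 0}, {"fingers": -1, "dx": 0, "dy": 0, "dz": 0.8, "rx": 0, "ry": 0, "rz": 0}, {"fingers": -1, "dx": 0, "dy": 0.02, "dz": 0.5, "rx": 0, "ry": 0, "rz": 0}, {"fingers": 0.4, "dx": 0, "dy": 0, "dz": 0, "rx": 0, "ry": 0, "rz": 0}, {"fingers": 0.8, "dx": 0, "dy": 0, "dz": 0, "rx": 0, "ry": 0, "rz": 0}, {"fingers": 1, "dx": 0, "dy": 0, "dz": 0, "rx": 0, "ry": 0, "rz": 0}, {"fingers": 1, "dx": 0, "dy": 0, "dz": 0, "rx": 0, "ry": 0, "rz": 0}, {"fingers": 1, "dx": 0, "dy": 0, "dz": 0, "rx": 0, "ry": 0, "rz": 0}], "force": 20}}

```text
time_s: 6.38
tool_pos: [0.5303, 0.1285, 0.1509]
tool_rot: [-180.0, -0.0, -1.7]
force: [0.5, -0.3, 0.2]
grip_width: 0.0454
```

Request:
{"api": "carry_out", "payload": {"plan": [{"fingers": 1, "dx": 0, "dy": 0, "dz": 0, "rx": 0, "ry": 0, "rz": 0}, {"fingers": 1, "dx": 0, "dy": 0, "dz": 0, "rx": 0, "ry": 0, "rz": 0}, {"fingers": 1, "dx": 0, "dy": 0, "dz": 0, "rx": 0, "ry": 0, "rz": 0}, {"fingers": 1, "dx": 0, "dy": 0, "dz": 0, "rx": 0, "ry": 0, "rz": 0}, {"fingers": 1, "dx": 0, "dy": 0, "dz": 0, "rx": 0, "ry": 0, "rz": 0}]}}

```text
time_s: 7.0
tool_pos: [0.5301, 0.1288, 0.1506]
tool_rot: [-180.0, -0.0, -1.6]
force: [1.0, 1.3, 0.3]
grip_width: 0.0202
```

Request:
{"api": "carry_out", "payload": {"plan": [{"fingers": 1, "dx": 0, "dy": 0, "dz": 0, "rx": 0, "ry": 0, "rz": 0}, {"fingers": 1, "dx": 0, "dy": 0, "dz": 0, "rx": 0, "ry": 0, "rz": 0}, {"fingers": 1, "dx": 0, "dy": 0, "dz": 0, "rx": 0, "ry": 0, "rz": -0.3}, {"fingers": 1, "dx": 0, "dy": 0, "dz": 0, "rx": 0, "ry": 0, "rz": -0.5}, {"fingers": 1, "dx": 0, "dy": 0, "dz": 0, "rx": 0, "ry": 0, "rz": -0.5}, {"fingers": 1, "dx": 0, "dy": 0, "dz": 0, "rx": 0, "ry": 0, "rz": -0.5}]}}

```text
time_s: 7.75
tool_pos: [0.5301, 0.1286, 0.1506]
tool_rot: [-180.0, -0.0, 16.5]
force: [0.4, 1.2, -1.4]
grip_width: 0.0202
```

Run:
```python
from knob import *
o,d=snap("side","s3",(190,110,320,260),5);print(o["wrist_torque"],o["grip_width"])
```

```text
[ 0.29033073  0.08721308 -0.20603685] 0.020229567213196825
```

View pics/s3.png

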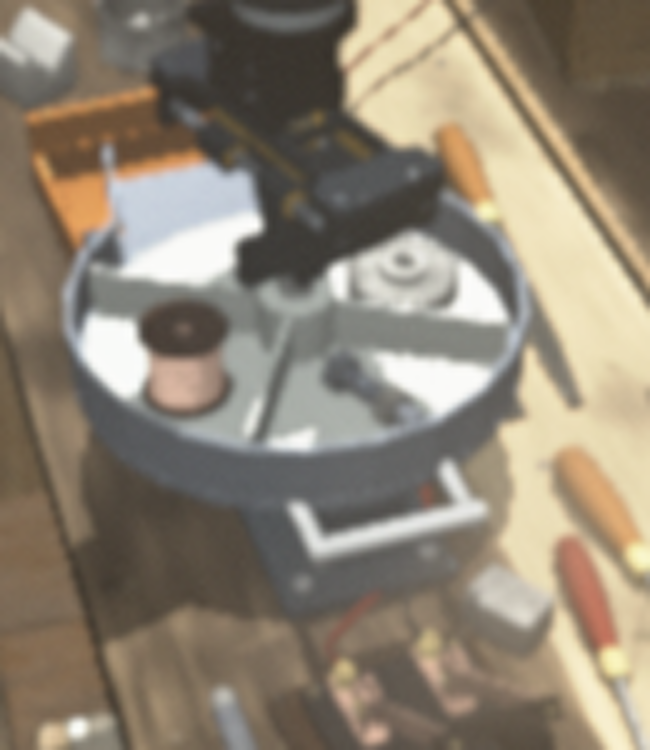

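Request:
{"api": "carry_out", "payload": {"plan": [{"fingers": 1, "dx": 0, "dy": 0, "dz": 0, "rx": 0, "ry": 0, "rz": -0.5}, {"fingers": 1, "dx": 0, "dy": 0, "dz": 0, "rx": 0, "ry": 0, "rz": -0.7}, {"fingers": 1, "dx": 0, "dy": 0, "dz": 0, "rx": 0, "ry": 0, "rz": -0.7}, {"fingers": 1, "dx": 0, "dy": 0, "dz": 0, "rx": 0, "ry": 0, "rz": -0.7}, {"fingers": 1, "dx": 0, "dy": 0, "dz": 0, "rx": 0, "ry": 0, "rz": -0.7}, {"fingers": 1, "dx": 0, "dy": 0, "dz": 0, "rx": 0, "ry": 0, "rz": -0.7}, {"fingers": 1, "dx": 0, "dy": 0, "dz": 0, "rx": 0, "ry": 0, "rz": -0.7}, {"fingers": 1, "dx": 0, "dy": 0, "dz": 0, "rx": 0, "ry": 0, "rz": -0.7}, {"fingers": 1, "dx": 0, "dy": 0, "dz": 0, "rx": 0, "ry": 0, "rz": -0.7}, {"fingers": 1, "dx": 0, "dy": 0, "dz": 0, "rx": 0, "ry": 0, "rz": -0.6}, {"fingers": 1, "dx": 0, "dy": 0, "dz": 0, "rx": 0, "ry": 0, "rz": -0.4}, {"fingers": 1, "dx": 0, "dy": 0, "dz": 0, "rx": 0, "ry": 0, "rz": 0}]}}

```text
time_s: 9.3
tool_pos: [0.5307, 0.1282, 0.1506]
tool_rot: [179.9, 0.0, 87.2]
force: [1.8, 0.7, -1.8]
grip_width: 0.0205
```

Run:
```python
from knob import *
o,d=snap("side","s4",(190,110,320,260),5);print(o["tool_rot"],o["force"],o["wrist_torque"],o["grip_width"],o["qpos"])
```

```text
[1.79931160e+02 1.32321958e-03 8.72172970e+01] [ 1.79911333  0.72752918 -1.78483837] [ 0.17871431 -0.44192406 -0.10314512] 0.020518205949039702 [-27.14439601   8.38717812  11.76092123 103.9308384   -1.81544693
  67.80072052 -17.60430387]
```

View pics/s4.png

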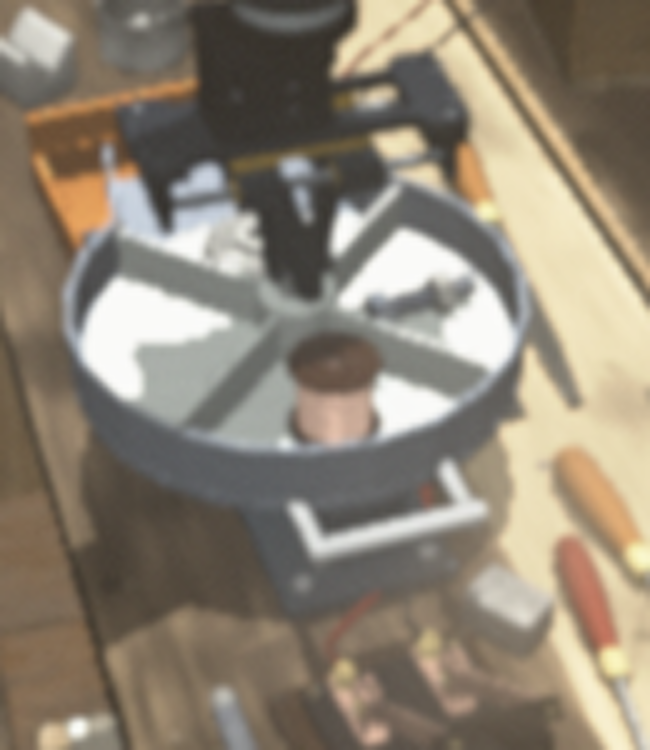

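Request:
{"api": "carry_out", "payload": {"plan": [{"fingers": 1, "dx": 0, "dy": 0, "dz": 0, "rx": 0, "ry": 0, "rz": -0.28}, {"fingers": 1, "dx": 0, "dy": 0, "dz": 0, "rx": 0, "ry": 0, "rz": 0}, {"fingers": 0.5, "dx": 0, "dy": 0, "dz": 0, "rx": 0, "ry": 0, "rz": 0}, {"fingers": 0, "dx": 0, "dy": 0, "dz": 0, "rx": 0, "ry": 0, "rz": 0}, {"fingers": 0, "dx": 0, "dy": 0, "dz": 0, "rx": 0, "ry": 0, "rz": 0}, {"fingers": 0, "dx": 0, "dy": 0, "dz": -0.5, "rx": 0, "ry": 0, "rz": 0}, {"fingers": 0, "dx": 0, "dy": 0, "dz": -1, "rx": 0, "ry": 0, "rz": 0}, {"fingers": 0, "dx": 0, "dy": 0, "dz": -1, "rx": 0, "ry": 0, "rz": 0}, {"fingers": 0, "dx": 0, "dy": 0, "dz": -1, "rx": 0, "ry": 0, "rz": 0}, {"fingers": 0, "dx": 0, "dy": 0, "dz": -1, "rx": 0, "ry": 0, "rz": 0}, {"fingers": 0, "dx": -1, "dy": 0, "dz": -0.5, "rx": 0, "ry": 0, "rz": 0}, {"fingers": 0, "dx": -1, "dy": 0, "dz": 0, "rx": 0, "ry": 0, "rz": 0}]}}

```text
time_s: 10.85
tool_pos: [0.5309, 0.0681, 0.3035]
tool_rot: [179.8, -0.1, 90.2]
force: [0.2, -0.2, 0.1]
grip_width: 0.0434
```

Request:
{"api": "carry_out", "payload": {"plan": [{"fingers": 0, "dx": -1, "dy": 0, "dz": 0, "rx": 0, "ry": 0, "rz": 0}, {"fingers": 0, "dx": -1, "dy": 0, "dz": 0, "rx": 0, "ry": 0, "rz": 0}, {"fingers": 0, "dx": 0, "dy": 0, "dz": 0, "rx": 0, "ry": 0, "rz": 0}]}}

```text
time_s: 11.22
tool_pos: [0.5303, 0.0054, 0.3019]
tool_rot: [179.9, 0.0, 89.8]
force: [0.7, -0.4, -0.0]
grip_width: 0.0435
```

Run:
```python
from knob import *
o,d=snap("wrist","w5");print(o["tool_pos"],o["tool_rot"],o["force"],o["grip_width"],o["time_s"])
import pickle;pickle.dump((o,{k:v for k,v in d.items() if k!="color"}),open("w5.pkl","wb"))
```

```text
[0.53034568 0.00539841 0.30193459] [1.79922027e+02 2.17024211e-02 8.98394833e+01] [ 0.67536658 -0.35516429 -0.02742757] 0.04348252093362195 11.225
```

View pics/w5.png

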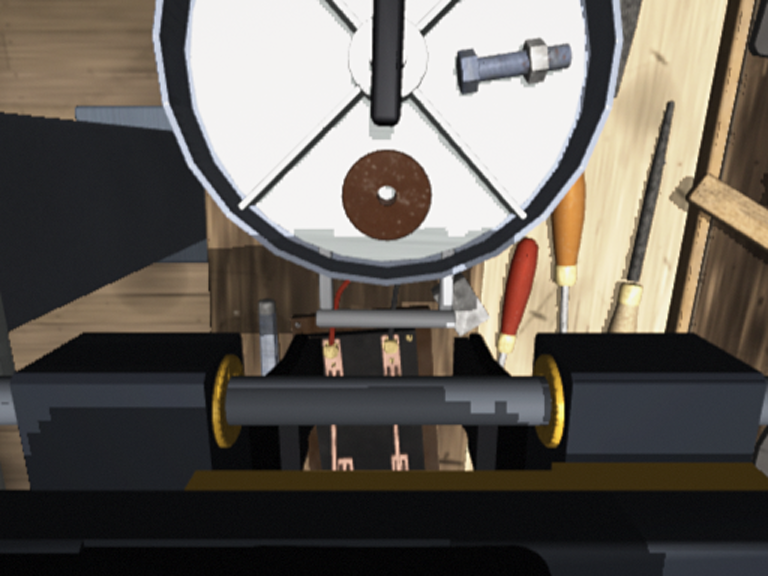

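Run:
```python
from h import *
import pickle;o,d=pickle.load(open("w5.pkl","rb"))
P=lambda u,v,z:onz(d,(u/1.5,v/1.5),z,o)[:2]
a=np.degrees
ax=np.array([.53,.128])
for p,q in(((243,207),(458,0)),((522,214),(328,0))):
    A,B=P(*p,.13),P(*q,.13);print("div",a(np.arctan2(*(B-A)[::-1])), A,B)
A,B=P(318,319,.094),P(456,319,.094);print("bar",A,B,np.linalg.norm(A-B))
print("hub",P(388,58,.134),"bobbin",P(387,195,.142),"block",P(470,305,.028))
print("arms",P(327,295,.092),P(447,295,.092))
A,B=P(375,122,.184),P(402,122,.184);print("knob",(A+B)/2)
```

```text
div 41.74722389268181 [0.43820046 0.03970139] [0.57197739 0.15909022]
div 134.18847941125748 [0.61717908 0.03487219] [0.49631865 0.1592057 ]
bar [ 0.47846413 -0.04747728] [ 0.58200943 -0.04771709] 0.10354558004367852
hub [0.53117115 0.1272413 ] bobbin [0.53040987 0.04805076] block [ 0.60311185 -0.05644231]
arms [ 0.48556176 -0.0293676 ] [ 0.57498526 -0.0295686 ]
knob [0.53125205 0.08852872]
```

Request:
{"api": "carry_out", "payload": {"plan": [{"fingers": 0.38, "dx": 0, "dy": 0, "dz": 0, "rx": 0, "ry": 0, "rz": 1}, {"fingers": 0.38, "dx": 0, "dy": 0, "dz": 0, "rx": 0, "ry": 0, "rz": 1}, {"fingers": 0.38, "dx": 0, "dy": 0, "dz": 0, "rx": 0, "ry": 0, "rz": 1}, {"fingers": 0.38, "dx": 0, "dy": 0, "dz": 0, "rx": 0, "ry": 0, "rz": 1}, {"fingers": 0.38, "dx": 0, "dy": 0, "dz": 0, "rx": 0, "ry": 0, "rz": 1}, {"fingers": 0.38, "dx": 0, "dy": 0, "dz": 0, "rx": 0, "ry": 0, "rz": 1}, {"fingers": 0.38, "dx": 0, "dy": 0, "dz": 0, "rx": 0, "ry": 0, "rz": 1}, {"fingers": 0.38, "dx": 0, "dy": 0, "dz": 0, "rx": 0, "ry": 0, "rz": 1}, {"fingers": 0.38, "dx": 0, "dy": 0, "dz": 0, "rx": 0, "ry": 0, "rz": 0.98}, {"fingers": 0.38, "dx": 0, "dy": 1, "dz": 0, "rx": 0, "ry": 0, "rz": 0}, {"fingers": 0.38, "dx": 0, "dy": 1, "dz": 0, "rx": 0, "ry": 0, "rz": 0}, {"fingers": 0.38, "dx": 0, "dy": 1, "dz": 0, "rx": 0, "ry": 0, "rz": 0}]}}

```text
time_s: 12.78
tool_pos: [0.5312, -0.0804, 0.3011]
tool_rot: [-180.0, -0.0, 0.5]
force: [-0.4, 1.0, 0.6]
grip_width: 0.0265
```

Request:
{"api": "carry_out", "payload": {"plan": [{"fingers": 0.38, "dx": 0, "dy": 0.19, "dz": 0.5, "rx": 0, "ry": 0, "rz": 0}, {"fingers": 0.38, "dx": 0, "dy": 0, "dz": 1, "rx": 0, "ry": 0, "rz": 0}, {"fingers": 0.38, "dx": 0, "dy": 0, "dz": 1, "rx": 0, "ry": 0, "rz": 0}, {"fingers": 0.38, "dx": 0, "dy": 0, "dz": 0, "rx": 1, "ry": 0, "rz": 0}, {"fingers": 0.38, "dx": 0, "dy": 0, "dz": 0, "rx": 1, "ry": 0, "rz": 0}, {"fingers": 0.38, "dx": 0, "dy": 0, "dz": 0, "rx": 1, "ry": 0, "rz": 0}, {"fingers": 0.38, "dx": 0, "dy": 0, "dz": 0, "rx": 0, "ry": 0, "rz": 0}]}}

```text
time_s: 13.65
tool_pos: [0.5299, -0.0889, 0.2225]
tool_rot: [-150.0, 0.4, 0.0]
force: [0.5, 1.4, 0.6]
grip_width: 0.027
```

```bash
cat > t.py <<'E'
from h import *
from scipy.spatial.transform import Rotation as R
def totool(target,o=None):
    o=o or sensors.get_obs();M=R.from_euler("xyz",o["tool_rot"],degrees=True).as_matrix()
    return M.T@(np.array(target)-o["tool_pos"])/.03
E
python3 - <<'E'
from t import *
o=sensors.get_obs();print(o["tool_pos"],o["tool_rot"],o["grip_width"],o["qpos"],o["time_s"])
print("units to prepose",totool((.530,-.0906,.1665),o)," to grasp",totool((.530,-.0406,.0799),o))
snap("side","s5",(150,80,350,260),4)
snap("wrist","w6")
E
```

```text
[ 0.52988464 -0.08888874  0.22252046] [-1.50024110e+02  3.56904830e-01  4.04553047e-02] 0.026984031908221573 [ -1.09870444  14.74370975  30.38359056  95.68297663 -32.99436205
  88.63618632 -54.71451239] 13.65
units to prepose [0.01543694 0.98237803 1.58901066]  to grasp [0.03459512 0.98090175 4.92221527]
```

View pics/s5.png

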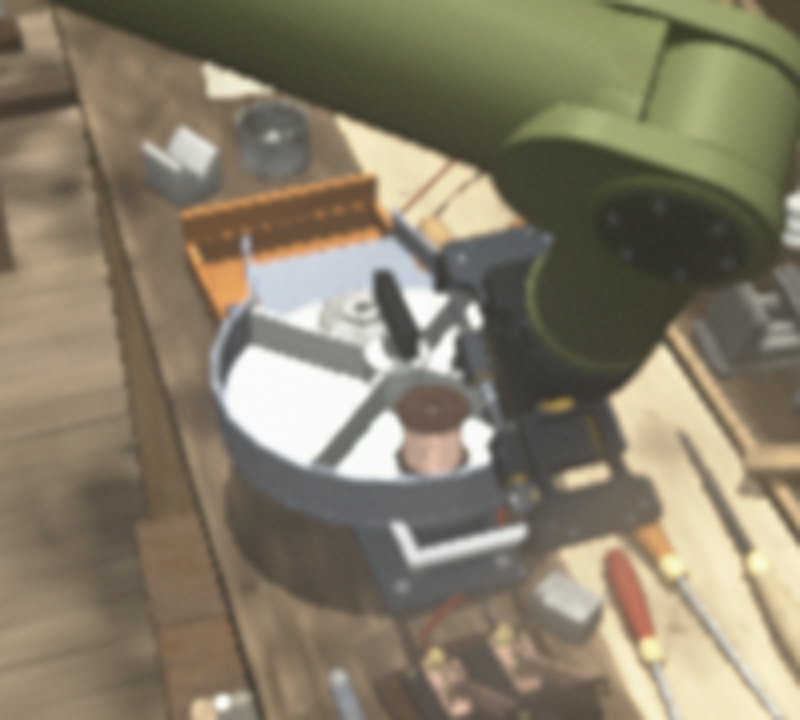

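View pics/w6.png

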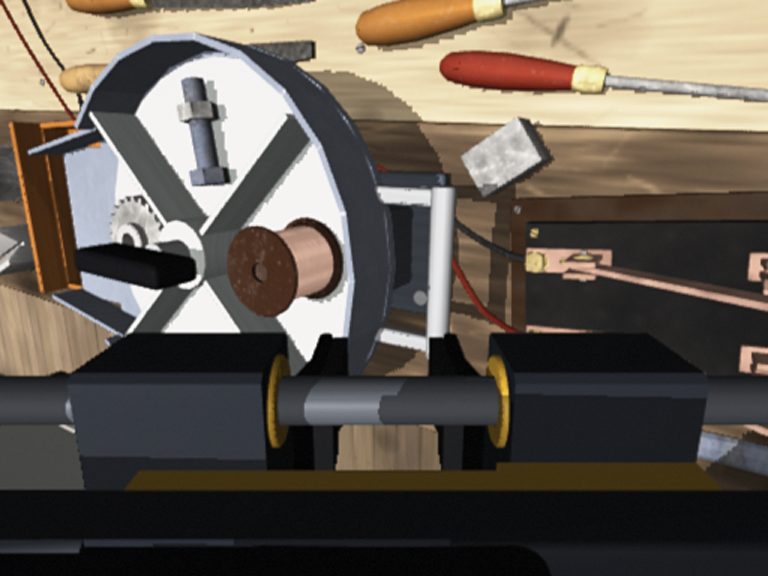

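Request:
{"api": "carry_out", "payload": {"plan": [{"fingers": 0.38, "dx": 0.02, "dy": 0.5, "dz": 0.6, "rx": 0, "ry": 0, "rz": 0}, {"fingers": 0.38, "dx": 0, "dy": 0.48, "dz": 0.9, "rx": 0, "ry": 0, "rz": 0}, {"fingers": 0.38, "dx": 0, "dy": 0, "dz": 0.8, "rx": 0, "ry": 0, "rz": 0}, {"fingers": 0.38, "dx": 0, "dy": 0, "dz": 0, "rx": 0, "ry": 0, "rz": 0}]}}

```text
time_s: 14.25
tool_pos: [0.5304, -0.0747, 0.1494]
tool_rot: [-149.9, 0.2, 0.6]
force: [-0.8, 0.7, 0.1]
grip_width: 0.0268
```

Run:
```python
from t import *
o,d=snap("wrist","w7");print(o["tool_pos"],o["tool_rot"],o["grip_width"],o["time_s"],o["force"])
print(" to grasp",totool((.530,-.0406,.0799),o))
for x in(.478,.53,.582): print((proj(d,(x,-.0476,.092),o)*1.5).round(1))
```

```text
[ 0.53036908 -0.07473328  0.14935438] [-149.9189271     0.18432674    0.62808502] 0.02678352303786688 14.25 [-0.77762849  0.74990257  0.08298855]
 to grasp [0.00761827 0.17580816 2.57363936]
[395.8 411.6]
[397.3 308.4]
[398.9 192.5]
```

View pics/w7.png

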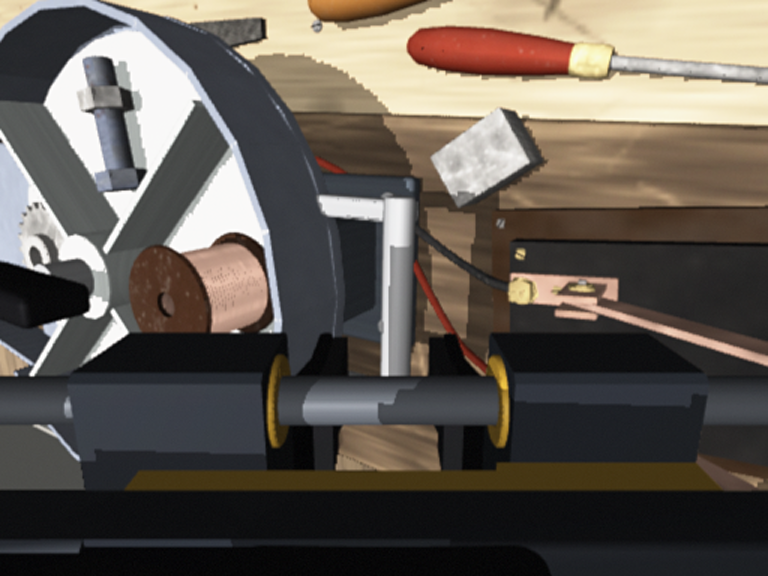

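Request:
{"api": "carry_out", "payload": {"plan": [{"fingers": 0.38, "dx": 0, "dy": 0.17, "dz": 0, "rx": 0, "ry": 0, "rz": -0.06}, {"fingers": 0.38, "dx": 0, "dy": 0, "dz": 0.5, "rx": 0, "ry": 0, "rz": 0}, {"fingers": 0.38, "dx": 0, "dy": 0, "dz": 0.5, "rx": 0, "ry": 0, "rz": 0}, {"fingers": 0.38, "dx": 0, "dy": 0, "dz": 0, "rx": 0, "ry": 0, "rz": 0}, {"fingers": 0.38, "dx": 0, "dy": 0, "dz": 0, "rx": 0, "ry": 0, "rz": 0}]}}

```text
time_s: 14.92
tool_pos: [0.5315, -0.0676, 0.1225]
tool_rot: [-150.0, -0.3, 0.9]
force: [0.7, -0.1, 0.3]
grip_width: 0.0272
```

Run:
```python
from t import *
o,d=snap("wrist","w8");print(o["tool_pos"],o["tool_rot"],o["grip_width"],o["time_s"],o["force"])
print(" to grasp",totool((.530,-.0406,.0799),o))
for x in(.53,.56,.582): print((proj(d,(x,-.0476,.092),o)*1.5).round(1))
```

```text
[ 0.53149817 -0.06757825  0.12252652] [-149.99895883   -0.29687289    0.86442276] 0.02721978483996899 14.925 [ 0.65139609 -0.09886346  0.28348216]
 to grasp [-0.0437282  -0.06898993  1.68030623]
[380.5 331. ]
[381.5 258.4]
[382.3 201.6]
```

View pics/w8.png

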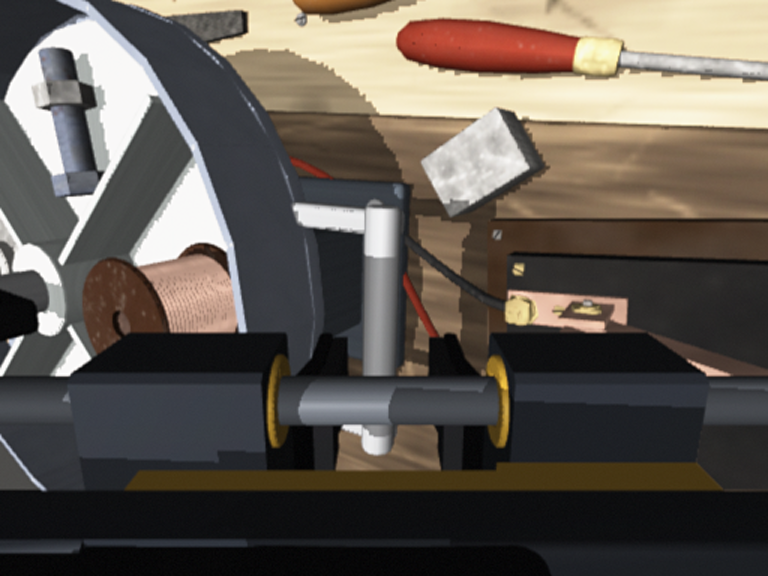

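Request:
{"api": "carry_out", "payload": {"plan": [{"fingers": 0.38, "dx": -0.04, "dy": -0.07, "dz": 0.4, "rx": 0, "ry": 0, "rz": 0.05}, {"fingers": 0.38, "dx": 0, "dy": 0, "dz": 0.5, "rx": 0, "ry": 0, "rz": 0}, {"fingers": 0.38, "dx": 0, "dy": 0, "dz": 0.4, "rx": 0, "ry": 0, "rz": 0}, {"fingers": 0.38, "dx": 0, "dy": 0, "dz": 0, "rx": 0, "ry": 0, "rz": 0}, {"fingers": 0.38, "dx": 0, "dy": 0, "dz": 0, "rx": 0, "ry": 0, "rz": 0}]}}

```text
time_s: 15.6
tool_pos: [0.5303, -0.0465, 0.0899]
tool_rot: [-150.0, -0.1, 0.4]
force: [0.4, 0.2, 0.2]
grip_width: 0.0268
```

Run:
```python
from t import *
o,d=snap("wrist","w9");print(o["tool_pos"],o["tool_rot"],o["grip_width"],o["time_s"],o["force"])
print(" to grasp",totool((.530,-.0406,.0799),o))
for x in(.53,.56,.582): print((proj(d,(x,-.0476,.092),o)*1.5).round(1))
```

```text
[ 0.53025957 -0.04651891  0.08989627] [-1.50009568e+02 -6.14961906e-02  4.15555639e-01] 0.026766965644023588 15.6 [0.35266089 0.21832559 0.15537179]
 to grasp [-0.00757878 -0.00437818  0.387237  ]
[385.  366.7]
[385.6 279.1]
[386.  209.5]
```

View pics/w9.png

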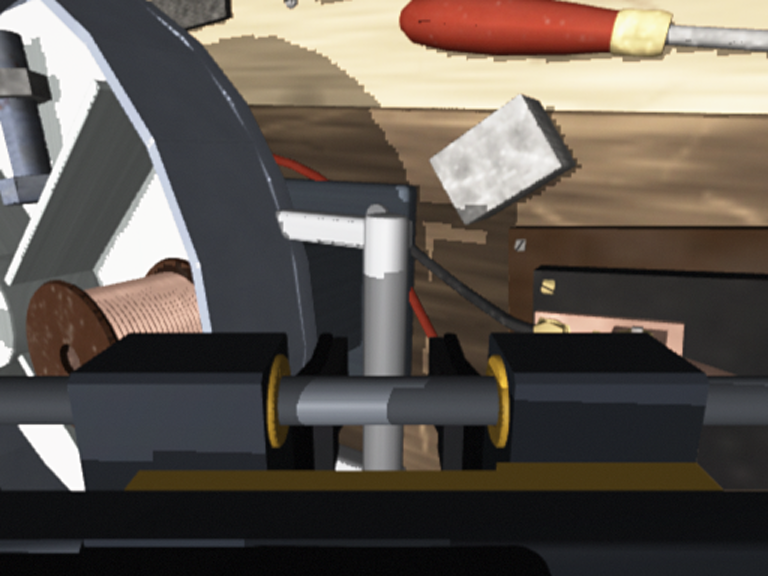

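Request:
{"api": "carry_out", "payload": {"plan": [{"fingers": 0.38, "dx": 0, "dy": 0, "dz": 0.25, "rx": 0, "ry": 0, "rz": 0}, {"fingers": 0.38, "dx": 0, "dy": 0, "dz": 0.14, "rx": 0, "ry": 0, "rz": 0}, {"fingers": 0.38, "dx": 0, "dy": 0, "dz": 0, "rx": 0, "ry": 0, "rz": 0}, {"fingers": 1, "dx": 0, "dy": 0, "dz": 0, "rx": 0, "ry": 0, "rz": 0}, {"fingers": 1, "dx": 0, "dy": 0, "dz": 0, "rx": 0, "ry": 0, "rz": 0}, {"fingers": 1, "dx": 0, "dy": 0, "dz": 0, "rx": 0, "ry": 0, "rz": 0}, {"fingers": 1, "dx": 0, "dy": 0, "dz": 0, "rx": 0, "ry": 0, "rz": 0}], "force": 35}}

```text
time_s: 16.52
tool_pos: [0.5302, -0.0396, 0.0804]
tool_rot: [-149.9, -0.1, 0.5]
force: [-1.7, 4.0, 3.4]
grip_width: 0.013
```

Run:
```python
from t import *
o,d=snap("side","s6",(190,110,350,260),4);print(o["tool_pos"],o["tool_rot"],o["grip_width"],o["time_s"],o["force"],o["qpos"])
# lift plan: tool pose rotating about hinge
H=np.array([.530,.268,.080]);p0=o["tool_pos"];M0=R.from_euler("xyz",o["tool_rot"],degrees=True).as_matrix()
r=p0-H;L=np.hypot(r[1],r[2]);print("r",r,L)
# per-row shift for step a deg, in tool axes
for a in(2,3,4):
    Q=R.from_rotvec([-np.radians(a),0,0]).as_matrix();dp=Q@r-r
    print(a,(M0.T@dp/.03).round(4),"rx",-a/10)
```

```text
[ 0.53020894 -0.03955398  0.08040259] [-1.49893704e+02 -6.78096830e-02  4.60066051e-01] 0.013049540249386924 16.525 [-1.65708711  3.98965482  3.3621898 ] [ -2.91275759  20.71959361  27.30422865 106.2666723  -38.36354301
  73.57388919 -48.3101834 ]
r [ 2.08944164e-04 -3.07553978e-01  4.02587100e-04] 0.30755424182207763
2 [ 0.0005 -0.1853 -0.3061] rx -0.2
3 [ 0.0008 -0.2819 -0.4567] rx -0.3
4 [ 0.0011 -0.3811 -0.6056] rx -0.4
```

View pics/s6.png

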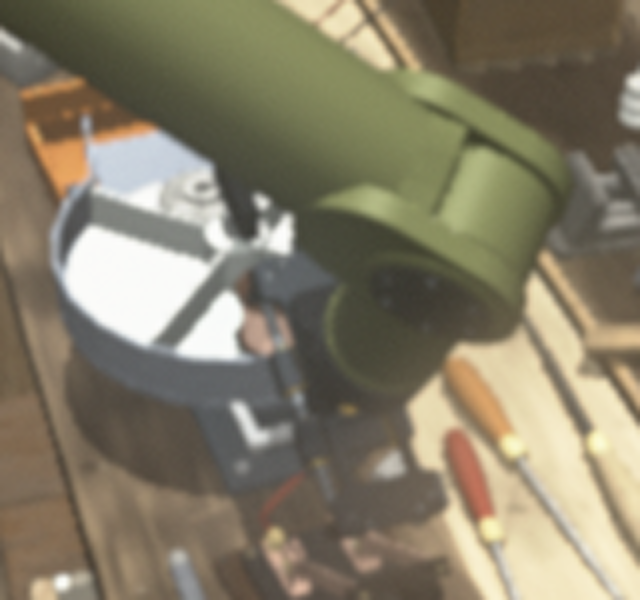

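Request:
{"api": "carry_out", "payload": {"plan": [{"fingers": 1, "dx": 0, "dy": -0.092, "dz": -0.153, "rx": -0.1, "ry": 0, "rz": 0}, {"fingers": 1, "dx": 0, "dy": -0.185, "dz": -0.306, "rx": -0.2, "ry": 0, "rz": 0}, {"fingers": 1, "dx": 0, "dy": -0.282, "dz": -0.457, "rx": -0.3, "ry": 0, "rz": 0}, {"fingers": 1, "dx": 0, "dy": -0.282, "dz": -0.457, "rx": -0.3, "ry": 0, "rz": 0}, {"fingers": 1, "dx": 0, "dy": -0.282, "dz": -0.457, "rx": -0.3, "ry": 0, "rz": 0}, {"fingers": 1, "dx": 0, "dy": -0.185, "dz": -0.306, "rx": -0.2, "ry": 0, "rz": 0}, {"fingers": 1, "dx": 0, "dy": -0.092, "dz": -0.153, "rx": -0.1, "ry": 0, "rz": 0}, {"fingers": 1, "dx": 0, "dy": 0, "dz": 0, "rx": 0, "ry": 0, "rz": 0}]}}

```text
time_s: 17.58
tool_pos: [0.5303, -0.0294, 0.1588]
tool_rot: [-165.0, -0.1, 0.4]
force: [4.1, 3.1, -7.9]
grip_width: 0.0133
```

Run:
```python
from t import *
o,d=snap("side","s7");print(o["tool_pos"],o["tool_rot"],o["grip_width"],o["time_s"],o["force"],o["qpos"])
snap("scene","c7")
H=np.array([.530,.268,.080]);r=o["tool_pos"]-H;print(np.hypot(r[1],r[2]),np.degrees(np.arctan2(r[2],-r[1])))
```

```text
[ 0.53034075 -0.02937177  0.15879534] [-1.65007942e+02 -1.11009620e-01  4.45884928e-01] 0.013280565154507106 17.575 [ 4.09078214  3.09017323 -7.86988095] [-14.95861582   8.91921037  27.90489862 104.79249761 -19.79880973
  71.81332303 -69.77976177]
0.3076339948921443 14.840755120182441
```

View pics/s7.png

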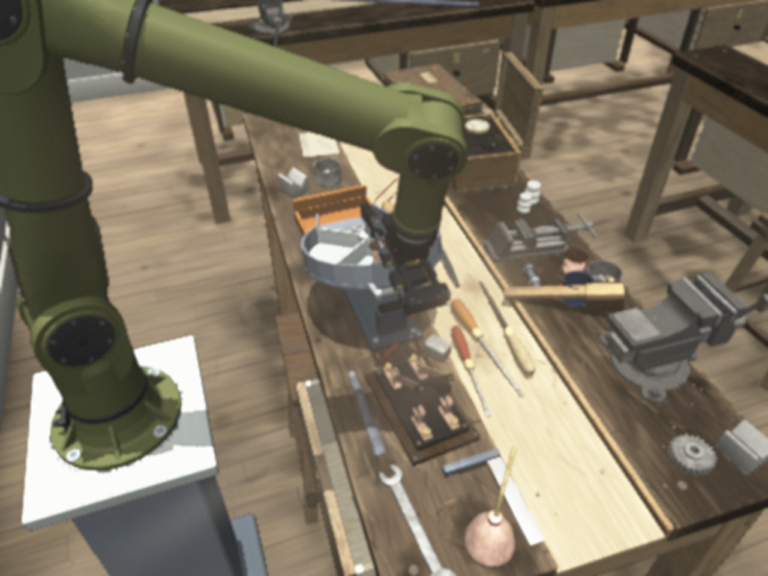

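View pics/c7.png

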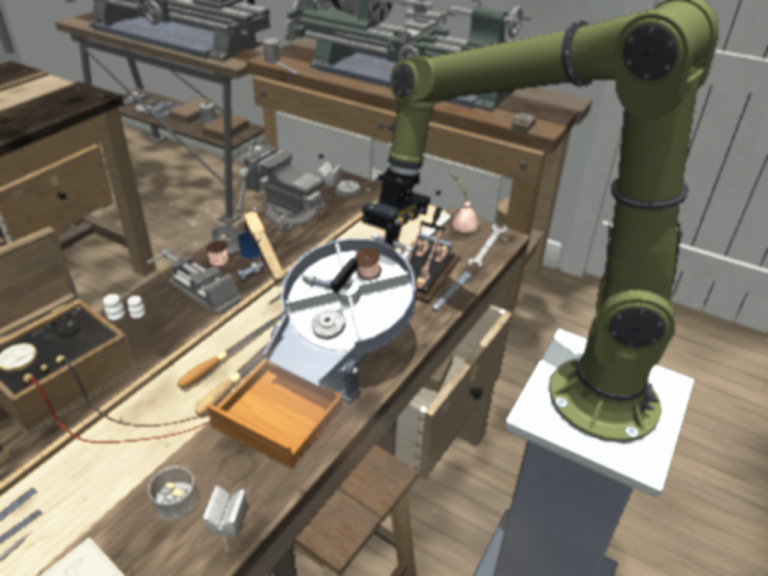

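Request:
{"api": "carry_out", "payload": {"plan": [{"fingers": 1, "dx": 0, "dy": -0.092, "dz": -0.153, "rx": -0.1, "ry": 0, "rz": 0}, {"fingers": 1, "dx": 0, "dy": -0.185, "dz": -0.306, "rx": -0.2, "ry": 0, "rz": 0}, {"fingers": 1, "dx": 0, "dy": -0.185, "dz": -0.306, "rx": -0.2, "ry": 0, "rz": 0}, {"fingers": 1, "dx": 0, "dy": -0.185, "dz": -0.306, "rx": -0.2, "ry": 0, "rz": 0}, {"fingers": 1, "dx": 0, "dy": -0.185, "dz": -0.306, "rx": -0.2, "ry": 0, "rz": 0}, {"fingers": 1, "dx": 0, "dy": -0.185, "dz": -0.306, "rx": -0.2, "ry": 0, "rz": 0}, {"fingers": 1, "dx": 0, "dy": -0.185, "dz": -0.306, "rx": -0.2, "ry": 0, "rz": 0}, {"fingers": 1, "dx": 0, "dy": -0.092, "dz": -0.153, "rx": -0.1, "ry": 0, "rz": 0}, {"fingers": 1, "dx": 0, "dy": -0.092, "dz": -0.153, "rx": -0.1, "ry": 0, "rz": 0}, {"fingers": 1, "dx": 0, "dy": 0, "dz": 0, "rx": 0, "ry": 0, "rz": 0}]}}

```text
time_s: 18.92
tool_pos: [0.5307, 0.001, 0.233]
tool_rot: [-180.0, -0.2, 0.4]
force: [6.2, 1.6, -7.4]
grip_width: 0.0125
```

```bash
cat > st.py <<'E'
from t import *
import sys
t=sys.argv[1]
o,d=snap("scene",t,(110,120,330,330),3.5);print(o["tool_pos"],o["tool_rot"],o["grip_width"],o["time_s"],o["force"],o["qpos"])
H=np.array([.530,.268,.080]);r=o["tool_pos"]-H;print(np.hypot(r[1],r[2]),np.degrees(np.arctan2(r[2],-r[1])))
E
python3 st.py c8
```

```text
[0.53071251 0.00095985 0.23301495] [-1.79986406e+02 -1.70361038e-01  3.98786589e-01] 0.012522279486756247 18.925 [ 6.24726078  1.60033203 -7.40451557] [-24.9063057    3.09193924  22.90234731 100.12175447  -1.24405904
  76.86189932 -91.35583938]
0.3077726719976749 29.812862029237653
```

View pics/c8.png

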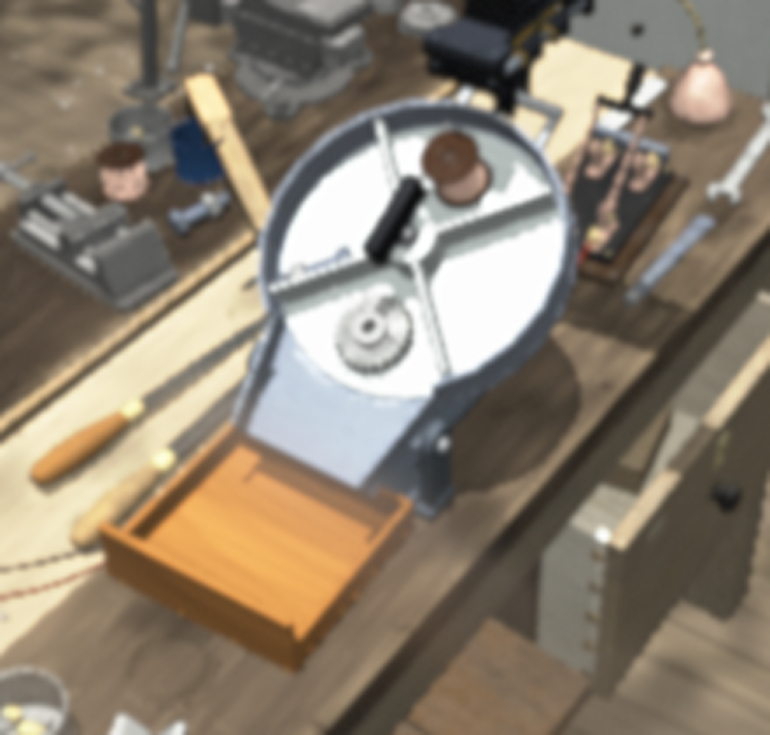

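Request:
{"api": "carry_out", "payload": {"plan": [{"fingers": 1, "dx": 0, "dy": -0.092, "dz": -0.153, "rx": -0.1, "ry": 0, "rz": 0}, {"fingers": 1, "dx": 0, "dy": -0.092, "dz": -0.153, "rx": -0.1, "ry": 0, "rz": 0}, {"fingers": 1, "dx": 0, "dy": -0.092, "dz": -0.153, "rx": -0.1, "ry": 0, "rz": 0}, {"fingers": 1, "dx": 0, "dy": -0.092, "dz": -0.153, "rx": -0.1, "ry": 0, "rz": 0}, {"fingers": 1, "dx": 0, "dy": 0, "dz": 0, "rx": 0, "ry": 0, "rz": 0}, {"fingers": 1, "dx": 0, "dy": 0, "dz": 0, "rx": 0, "ry": 0, "rz": 0}, {"fingers": 1, "dx": 0, "dy": 0, "dz": 0, "rx": 0, "ry": 0, "rz": 0}]}}

```text
time_s: 19.85
tool_pos: [0.5308, 0.0119, 0.2508]
tool_rot: [176.0, -0.2, 0.3]
force: [5.8, 1.4, -6.5]
grip_width: 0.0128
```

```bash
python3 st.py c9
```

```text
[0.5308413  0.01192826 0.25077096] [176.03013514  -0.1877081    0.34386508] 0.012823573907490062 19.85 [ 5.82299694  1.42007841 -6.45057881] [-27.23478859   2.79335143  21.16045627  98.45067332   3.01439399
  79.17032009 -96.33038194]
0.3077912592176321 33.69881336016955
```

View pics/c9.png

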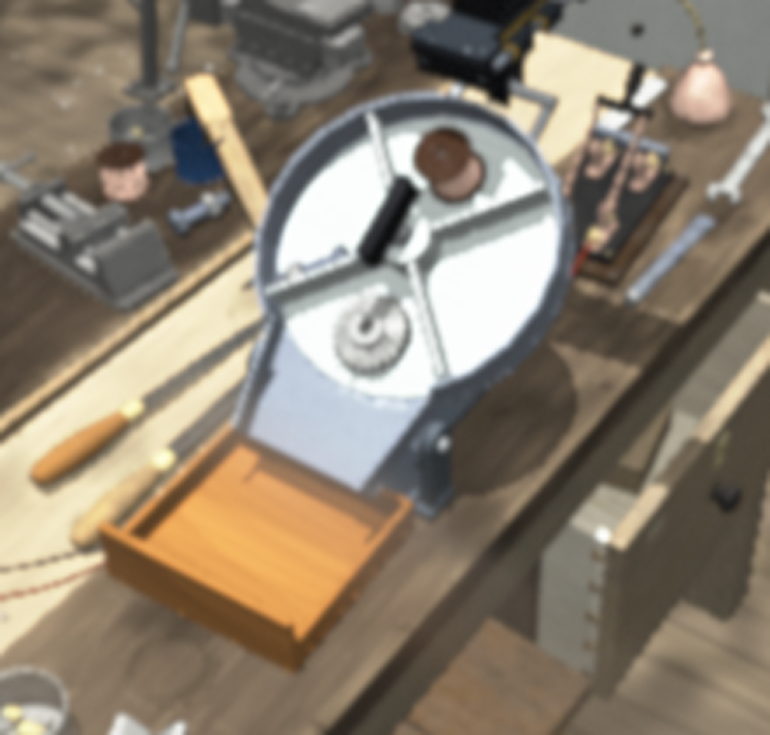

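Request:
{"api": "carry_out", "payload": {"plan": [{"fingers": 1, "dx": 0, "dy": -0.092, "dz": -0.153, "rx": -0.1, "ry": 0, "rz": 0}, {"fingers": 1, "dx": 0, "dy": -0.092, "dz": -0.153, "rx": -0.1, "ry": 0, "rz": 0}, {"fingers": 1, "dx": 0, "dy": -0.092, "dz": -0.153, "rx": -0.1, "ry": 0, "rz": 0}, {"fingers": 1, "dx": 0, "dy": -0.092, "dz": -0.153, "rx": -0.1, "ry": 0, "rz": 0}, {"fingers": 1, "dx": 0, "dy": 0, "dz": 0, "rx": 0, "ry": 0, "rz": 0}, {"fingers": 1, "dx": 0, "dy": 0, "dz": 0, "rx": 0, "ry": 0, "rz": 0}, {"fingers": 1, "dx": 0, "dy": 0, "dz": 0, "rx": 0, "ry": 0, "rz": 0}, {"fingers": 1, "dx": 0, "dy": 0, "dz": 0, "rx": 0, "ry": 0, "rz": 0}]}}

```text
time_s: 20.9
tool_pos: [0.531, 0.0243, 0.2682]
tool_rot: [172.0, -0.2, 0.3]
force: [6.9, 0.3, -4.7]
grip_width: 0.0127
```

```bash
python3 st.py c10
```

```text
[0.53099349 0.02432899 0.26817999] [172.01985069  -0.21877842   0.33451161] 0.012692232723158395 20.9 [ 6.90435799  0.31290351 -4.65148501] [ -29.53686328    2.97451346   19.4012515    96.57295866    6.98335514
   81.83369913 -100.89704874]
0.30787540707594474 37.67785832376663
```

View pics/c10.png

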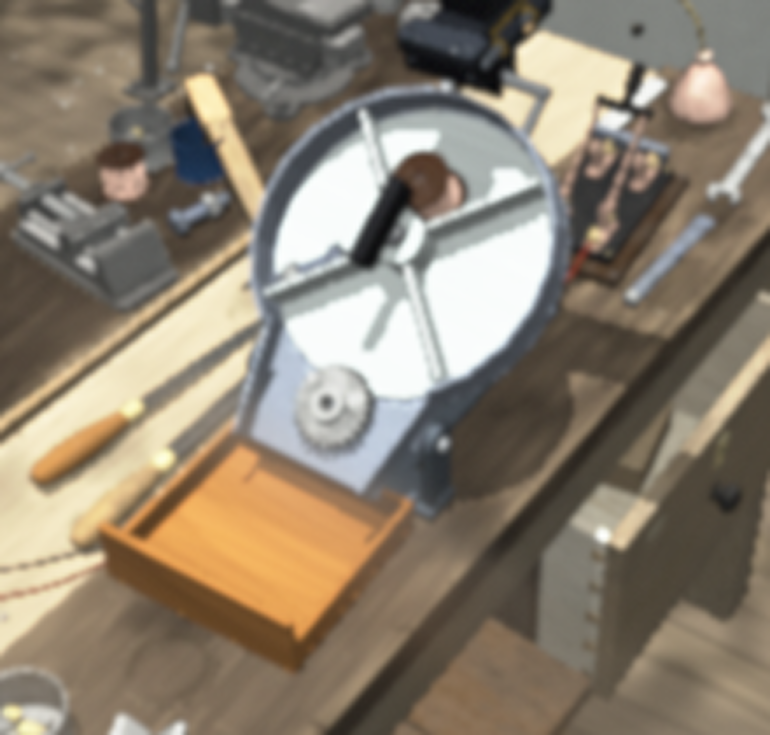

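Gear is sliding (now on the spout), bobbin moved to the hub end of its compartment. I wait for the gear to slide off.

Request:
{"api": "carry_out", "payload": {"plan": [{"fingers": 1, "dx": 0, "dy": 0, "dz": 0, "rx": 0, "ry": 0, "rz": 0}, {"fingers": 1, "dx": 0, "dy": 0, "dz": 0, "rx": 0, "ry": 0, "rz": 0}, {"fingers": 1, "dx": 0, "dy": 0, "dz": 0, "rx": 0, "ry": 0, "rz": 0}, {"fingers": 1, "dx": 0, "dy": 0, "dz": 0, "rx": 0, "ry": 0, "rz": 0}, {"fingers": 1, "dx": 0, "dy": 0, "dz": 0, "rx": 0, "ry": 0, "rz": 0}, {"fingers": 1, "dx": 0, "dy": 0, "dz": 0, "rx": 0, "ry": 0, "rz": 0}, {"fingers": 1, "dx": 0, "dy": 0, "dz": 0, "rx": 0, "ry": 0, "rz": 0}]}}

```text
time_s: 21.82
tool_pos: [0.531, 0.0244, 0.2682]
tool_rot: [172.0, -0.2, 0.3]
force: [6.9, 0.0, -4.4]
grip_width: 0.0129
```

```bash
python3 st.py c11
```

```text
[0.53097314 0.02441381 0.26823662] [172.02702732  -0.21872501   0.3376761 ] 0.012943451455877393 21.825 [ 6.85936823  0.00771438 -4.42168756] [ -29.53856725    2.97101088   19.3974634    96.56919233    6.97741263
   81.83968543 -100.89762634]
0.307842913574832 37.69585045035837
```

View pics/c11.png

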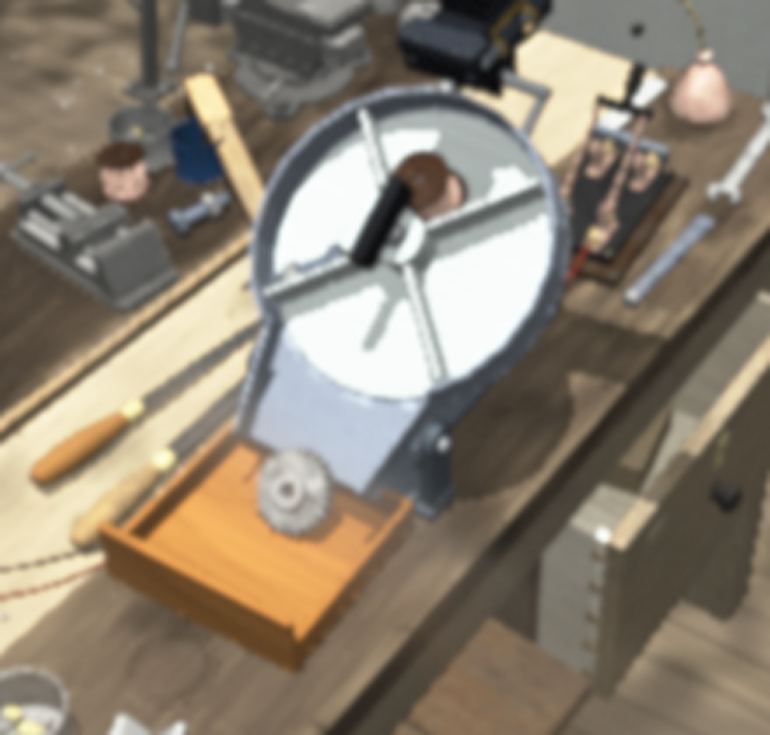

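Request:
{"api": "carry_out", "payload": {"plan": [{"fingers": 1, "dx": 0, "dy": 0, "dz": 0, "rx": 0, "ry": 0, "rz": 0}, {"fingers": 1, "dx": 0, "dy": 0, "dz": 0, "rx": 0, "ry": 0, "rz": 0}, {"fingers": 1, "dx": 0, "dy": 0, "dz": 0, "rx": 0, "ry": 0, "rz": 0}, {"fingers": 1, "dx": 0, "dy": 0, "dz": 0, "rx": 0, "ry": 0, "rz": 0}]}}

```text
time_s: 22.38
tool_pos: [0.531, 0.0244, 0.2683]
tool_rot: [172.0, -0.2, 0.3]
force: [7.3, 0.4, -4.5]
grip_width: 0.0135
```

Run:
```python
from h import *
o,d=snap("scene","c12",(130,230,250,320),6)
```

```text
(no output)
```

View pics/c12.png

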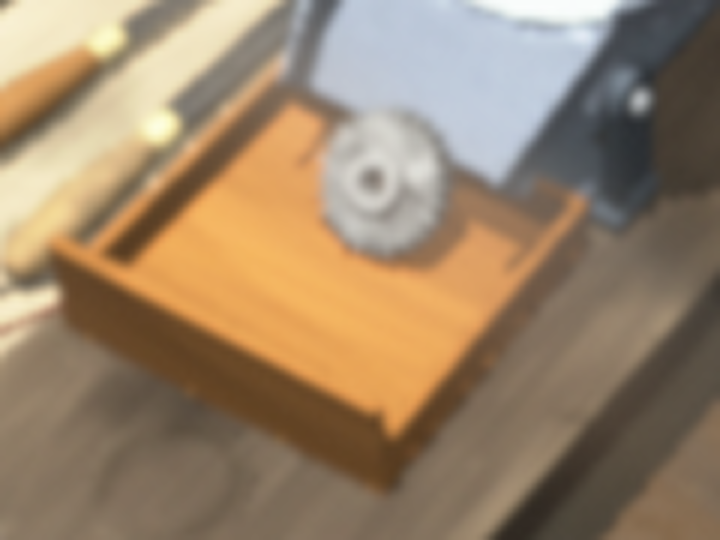

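Request:
{"api": "carry_out", "payload": {"plan": [{"fingers": 1, "dx": 0, "dy": 0.089, "dz": 0.155, "rx": 0.1, "ry": 0, "rz": 0}, {"fingers": 1, "dx": 0, "dy": 0.089, "dz": 0.155, "rx": 0.1, "ry": 0, "rz": 0}, {"fingers": 1, "dx": 0, "dy": 0.089, "dz": 0.155, "rx": 0.1, "ry": 0, "rz": 0}, {"fingers": 1, "dx": 0, "dy": 0.089, "dz": 0.155, "rx": 0.1, "ry": 0, "rz": 0}, {"fingers": 1, "dx": 0, "dy": 0.089, "dz": 0.155, "rx": 0.1, "ry": 0, "rz": 0}, {"fingers": 1, "dx": 0, "dy": 0.089, "dz": 0.155, "rx": 0.1, "ry": 0, "rz": 0}, {"fingers": 1, "dx": 0, "dy": 0.089, "dz": 0.155, "rx": 0.1, "ry": 0, "rz": 0}, {"fingers": 1, "dx": 0, "dy": 0.089, "dz": 0.155, "rx": 0.1, "ry": 0, "rz": 0}, {"fingers": 1, "dx": 0, "dy": 0, "dz": 0, "rx": 0, "ry": 0, "rz": 0}]}}

```text
time_s: 23.55
tool_pos: [0.5307, 0.0005, 0.2323]
tool_rot: [-179.9, -0.2, 0.3]
force: [6.5, 1.9, -6.0]
grip_width: 0.013
```

```bash
python3 st.py c13
```

```text
[5.30697907e-01 5.19359413e-04 2.32277673e-01] [-1.79923866e+02 -1.60914904e-01  2.96634214e-01] 0.01295861486510351 23.55 [ 6.46797197  1.85212119 -6.01405609] [-24.85495214   3.12048722  22.95055243 100.1798613   -1.32280582
  76.78656394 -91.33931623]
0.30778951073249056 29.653012146000744
```

View pics/c13.png

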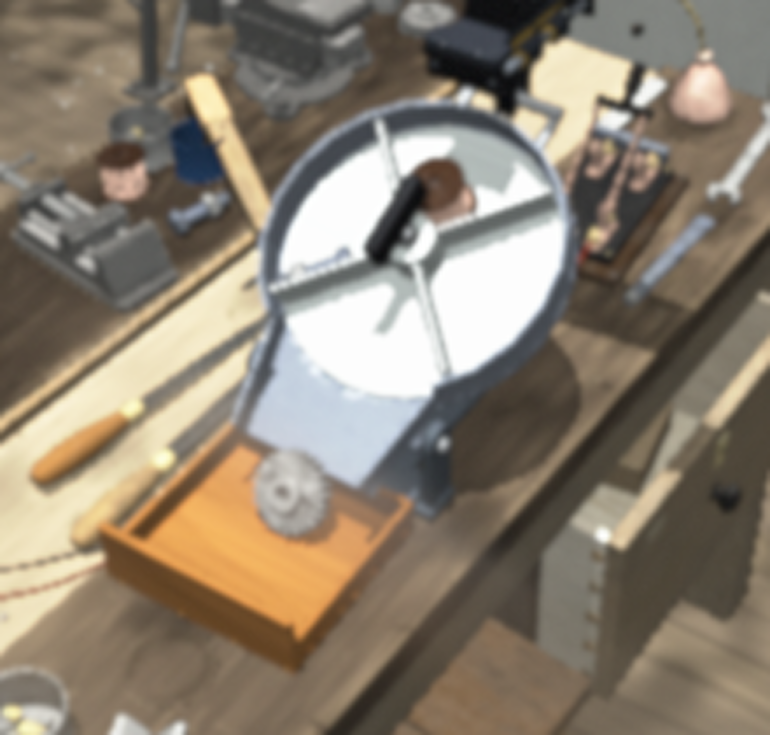

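Request:
{"api": "carry_out", "payload": {"plan": [{"fingers": 1, "dx": 0, "dy": 0.089, "dz": 0.155, "rx": 0.1, "ry": 0, "rz": 0}, {"fingers": 1, "dx": 0, "dy": 0.089, "dz": 0.155, "rx": 0.1, "ry": 0, "rz": 0}, {"fingers": 1, "dx": 0, "dy": 0.089, "dz": 0.155, "rx": 0.1, "ry": 0, "rz": 0}, {"fingers": 1, "dx": 0, "dy": 0.089, "dz": 0.155, "rx": 0.1, "ry": 0, "rz": 0}, {"fingers": 1, "dx": 0, "dy": 0.089, "dz": 0.155, "rx": 0.1, "ry": 0, "rz": 0}, {"fingers": 1, "dx": 0, "dy": 0.089, "dz": 0.155, "rx": 0.1, "ry": 0, "rz": 0}, {"fingers": 1, "dx": 0, "dy": 0.089, "dz": 0.155, "rx": 0.1, "ry": 0, "rz": 0}, {"fingers": 1, "dx": 0, "dy": 0.089, "dz": 0.155, "rx": 0.1, "ry": 0, "rz": 0}, {"fingers": 1, "dx": 0, "dy": 0.089, "dz": 0.155, "rx": 0.1, "ry": 0, "rz": 0}, {"fingers": 1, "dx": 0, "dy": 0.089, "dz": 0.155, "rx": 0.1, "ry": 0, "rz": 0}, {"fingers": 1, "dx": 0, "dy": 0, "dz": 0, "rx": 0, "ry": 0, "rz": 0}]}}

```text
time_s: 24.98
tool_pos: [0.5304, -0.0217, 0.1838]
tool_rot: [-169.9, -0.1, 0.3]
force: [5.9, 3.5, -5.6]
grip_width: 0.013
```

```bash
python3 st.py c14
```

```text
[ 0.53041713 -0.02165244  0.18378022] [-1.69887218e+02 -1.01365986e-01  3.18504708e-01] 0.012961330474006307 24.975 [ 5.86280128  3.48932026 -5.61421946] [-18.57896426   6.23642088  26.87489415 103.59864466 -13.44815645
  72.71122951 -77.25462554]
0.30768307387298555 19.712208220957233
```

View pics/c14.png

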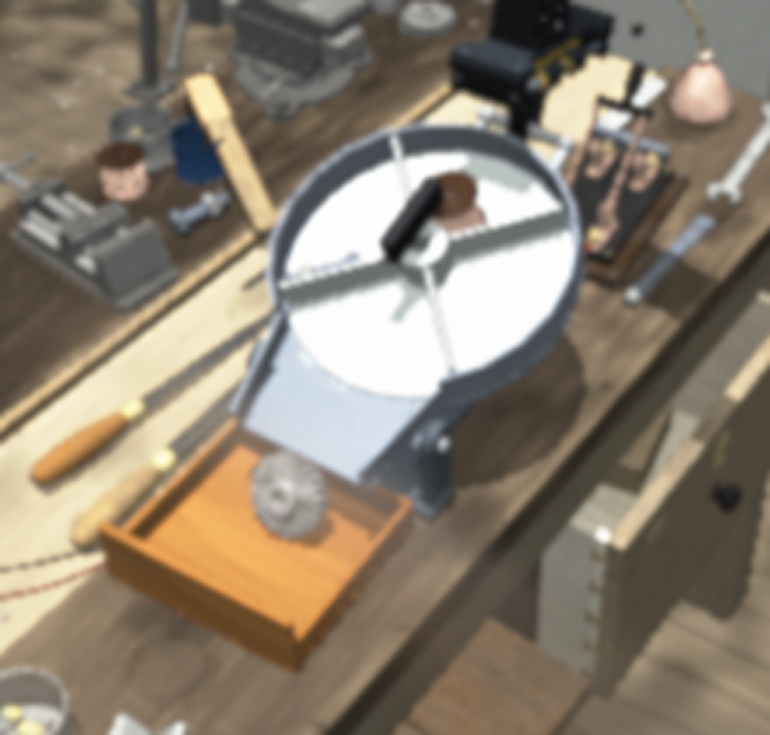

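Request:
{"api": "carry_out", "payload": {"plan": [{"fingers": 1, "dx": 0, "dy": 0.089, "dz": 0.155, "rx": 0.1, "ry": 0, "rz": 0}, {"fingers": 1, "dx": 0, "dy": 0.089, "dz": 0.155, "rx": 0.1, "ry": 0, "rz": 0}, {"fingers": 1, "dx": 0, "dy": 0.089, "dz": 0.155, "rx": 0.1, "ry": 0, "rz": 0}, {"fingers": 1, "dx": 0, "dy": 0.089, "dz": 0.155, "rx": 0.1, "ry": 0, "rz": 0}, {"fingers": 1, "dx": 0, "dy": 0.089, "dz": 0.155, "rx": 0.1, "ry": 0, "rz": 0}, {"fingers": 1, "dx": 0, "dy": 0.089, "dz": 0.155, "rx": 0.1, "ry": 0, "rz": 0}, {"fingers": 1, "dx": 0, "dy": 0.089, "dz": 0.155, "rx": 0.1, "ry": 0, "rz": 0}, {"fingers": 1, "dx": 0, "dy": 0.089, "dz": 0.155, "rx": 0.1, "ry": 0, "rz": 0}, {"fingers": 1, "dx": 0, "dy": 0.089, "dz": 0.155, "rx": 0.1, "ry": 0, "rz": 0}, {"fingers": 1, "dx": 0, "dy": 0.089, "dz": 0.155, "rx": 0.1, "ry": 0, "rz": 0}, {"fingers": 1, "dx": 0, "dy": 0, "dz": 0, "rx": 0, "ry": 0, "rz": 0}, {"fingers": 1, "dx": 0, "dy": 0, "dz": 0, "rx": 0, "ry": 0, "rz": 0}]}}

```text
time_s: 26.52
tool_pos: [0.5302, -0.0351, 0.1325]
tool_rot: [-159.9, -0.1, 0.4]
force: [4.9, 3.6, -6.6]
grip_width: 0.0132
```

```bash
python3 st.py c15
```

```text
[ 0.53024488 -0.03512877  0.13247513] [-1.59867043e+02 -6.61414542e-02  3.86950619e-01] 0.013166786348659549 26.525 [ 4.8961551   3.62227025 -6.61358517] [-11.34298698  12.45267454  28.81195267 105.66811213 -26.56276672
  71.78499077 -62.07530981]
0.3076372705297593 9.821234085654353
```

View pics/c15.png

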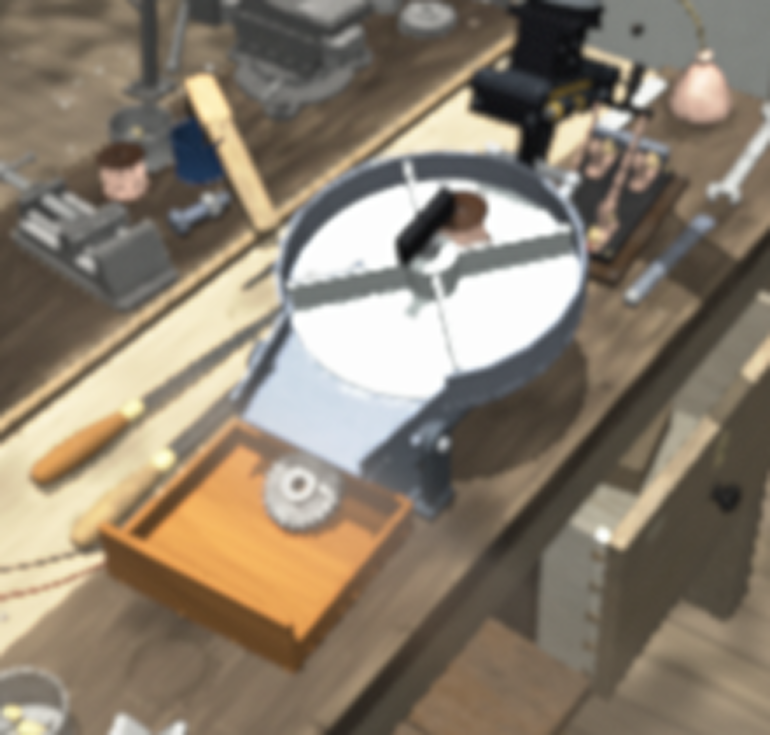

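Request:
{"api": "carry_out", "payload": {"plan": [{"fingers": 1, "dx": 0, "dy": 0.089, "dz": 0.155, "rx": 0.1, "ry": 0, "rz": 0}, {"fingers": 1, "dx": 0, "dy": 0.089, "dz": 0.155, "rx": 0.1, "ry": 0, "rz": 0}, {"fingers": 1, "dx": 0, "dy": 0.089, "dz": 0.155, "rx": 0.1, "ry": 0, "rz": 0}, {"fingers": 1, "dx": 0, "dy": 0.089, "dz": 0.155, "rx": 0.1, "ry": 0, "rz": 0}, {"fingers": 1, "dx": 0, "dy": 0.089, "dz": 0.155, "rx": 0.1, "ry": 0, "rz": 0}, {"fingers": 1, "dx": 0, "dy": 0.089, "dz": 0.155, "rx": 0.1, "ry": 0, "rz": 0}, {"fingers": 1, "dx": 0, "dy": 0.089, "dz": 0.155, "rx": 0.1, "ry": 0, "rz": 0}, {"fingers": 1, "dx": 0, "dy": 0.045, "dz": 0.077, "rx": 0.05, "ry": 0, "rz": 0}, {"fingers": 1, "dx": 0, "dy": 0.045, "dz": 0.077, "rx": 0.05, "ry": 0, "rz": 0}, {"fingers": 1, "dx": 0, "dy": 0.045, "dz": 0.077, "rx": 0.05, "ry": 0, "rz": 0}, {"fingers": 1, "dx": 0, "dy": 0.045, "dz": 0.077, "rx": 0.05, "ry": 0, "rz": 0}, {"fingers": 1, "dx": 0, "dy": 0, "dz": 0, "rx": 0, "ry": 0, "rz": 0}]}}

```text
time_s: 28.08
tool_pos: [0.5302, -0.0396, 0.0846]
tool_rot: [-150.8, -0.0, 0.4]
force: [4.6, 5.6, -5.8]
grip_width: 0.0131
```

```bash
python3 st.py c16
```

```text
[ 0.53016742 -0.03956079  0.08456595] [-1.50805106e+02 -4.86332081e-02  4.14645796e-01] 0.013101486688459223 28.075 [ 4.59927498  5.64685334 -5.75327307] [ -4.17811425  20.03056557  28.15252175 106.3190221  -37.603045
  73.38258124 -49.30160945]
0.30759468155597425 0.8505325817554752
```

Request:
{"api": "carry_out", "payload": {"plan": [{"fingers": 1, "dx": 0, "dy": 0.022, "dz": 0.039, "rx": 0.025, "ry": 0, "rz": 0}, {"fingers": 1, "dx": 0, "dy": 0.022, "dz": 0.039, "rx": 0.025, "ry": 0, "rz": 0}, {"fingers": 1, "dx": 0, "dy": 0.022, "dz": 0.039, "rx": 0.025, "ry": 0, "rz": 0}, {"fingers": 1, "dx": 0, "dy": 0, "dz": 0, "rx": 0, "ry": 0, "rz": 0}]}}

```text
time_s: 28.62
tool_pos: [0.5302, -0.0396, 0.0807]
tool_rot: [-150.1, -0.1, 0.4]
force: [4.8, 6.0, -6.4]
grip_width: 0.0127
```

```bash
python3 st.py c17
```

```text
[ 0.53015314 -0.03958978  0.08069401] [-1.50061926e+02 -5.67164722e-02  4.25811789e-01] 0.012711654599347925 28.625 [ 4.80726062  5.99895804 -6.3564024 ] [ -3.59100123  20.69821761  28.00669313 106.32080188 -38.4273205
  73.59189098 -48.33044886]
0.3075905580484857 0.12927522509304193
```

View pics/c17.png

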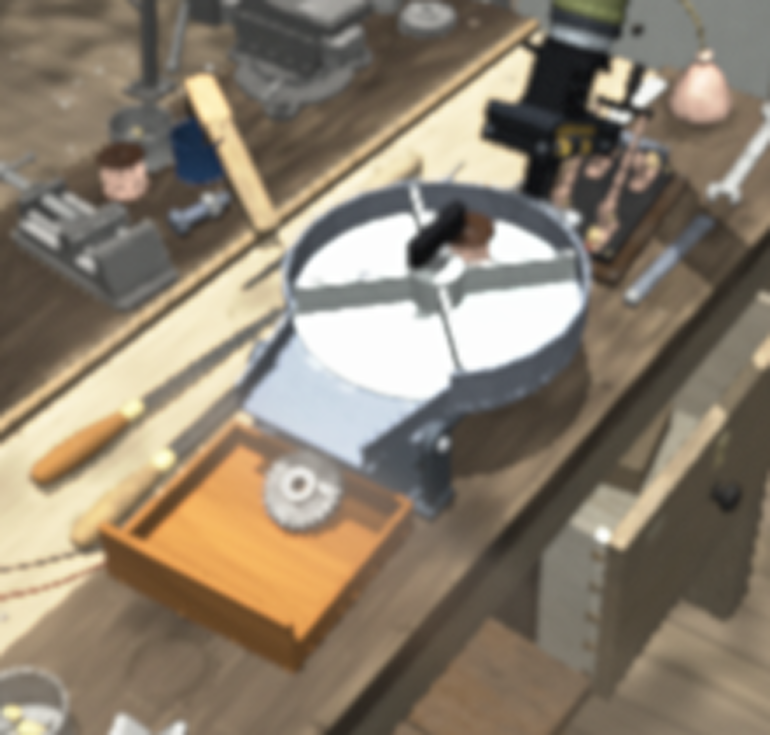

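Request:
{"api": "carry_out", "payload": {"plan": [{"fingers": 1, "dx": 0, "dy": 0.013, "dz": 0.023, "rx": 0.015, "ry": 0, "rz": 0}, {"fingers": 1, "dx": 0, "dy": 0.013, "dz": 0.023, "rx": 0.015, "ry": 0, "rz": 0}, {"fingers": 1, "dx": 0, "dy": 0, "dz": 0, "rx": 0, "ry": 0, "rz": 0}]}}

```text
time_s: 29.05
tool_pos: [0.5302, -0.0395, 0.0805]
tool_rot: [-149.7, -0.1, 0.4]
force: [2.1, 5.9, 0.7]
grip_width: 0.0127
```

Request:
{"api": "carry_out", "payload": {"plan": [{"fingers": 0.6, "dx": 0, "dy": 0, "dz": 0, "rx": 0, "ry": 0, "rz": 0}, {"fingers": 0.38, "dx": 0, "dy": 0, "dz": 0, "rx": 0, "ry": 0, "rz": 0}, {"fingers": 0.38, "dx": 0, "dy": 0, "dz": 0, "rx": 0, "ry": 0, "rz": 0}, {"fingers": 0.38, "dx": 0, "dy": 0, "dz": 0, "rx": 0, "ry": 0, "rz": 0}, {"fingers": 0.38, "dx": 0, "dy": 0, "dz": 0, "rx": 0, "ry": 0, "rz": 0}]}}

```text
time_s: 29.68
tool_pos: [0.53, -0.041, 0.0795]
tool_rot: [-150.0, -0.0, 0.4]
force: [-0.9, -0.5, 0.6]
grip_width: 0.0269
```

Run:
```python
from t import *
o,d=snap("wrist","w18");print(o["tool_pos"],o["tool_rot"],o["grip_width"],o["time_s"],o["force"])
print((proj(d,(.56,-.0476,.092),o)*1.5).round(1), totool((.530,-.0406,.0799),o))
```

```text
[ 0.52996233 -0.04103198  0.07949463] [-1.49957333e+02 -4.55035838e-02  4.14216202e-01] 0.02685921430799379 29.675 [-0.88453162 -0.45969309  0.55869217]
[383.9 287.6] [ 0.00137061 -0.01922103 -0.00449191]
```

View pics/w18.png

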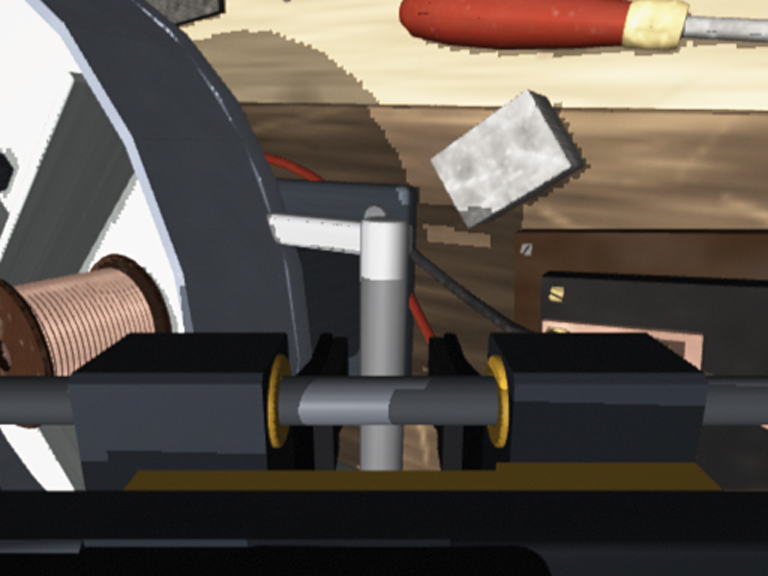

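Released, zero force. Retreat along the tool axis.

Request:
{"api": "carry_out", "payload": {"plan": [{"fingers": 0.38, "dx": 0, "dy": 0, "dz": -0.4, "rx": 0, "ry": 0, "rz": 0}, {"fingers": 0.38, "dx": 0, "dy": 0, "dz": -0.7, "rx": 0, "ry": 0, "rz": 0}, {"fingers": 0.38, "dx": 0, "dy": 0, "dz": -1, "rx": 0, "ry": 0, "rz": 0}, {"fingers": 0.38, "dx": 0, "dy": 0, "dz": -1, "rx": 0, "ry": 0, "rz": 0}, {"fingers": 0.38, "dx": 0, "dy": 0, "dz": -1, "rx": 0, "ry": 0, "rz": 0}, {"fingers": 0.38, "dx": 0, "dy": 0, "dz": -1, "rx": 0, "ry": 0, "rz": 0}, {"fingers": 0.38, "dx": 0, "dy": 0, "dz": -0.5, "rx": 0, "ry": 0, "rz": 0}, {"fingers": 0.38, "dx": 0, "dy": 0, "dz": 0, "rx": 0, "ry": 0, "rz": 0}]}}

```text
time_s: 30.72
tool_pos: [0.531, -0.1261, 0.2261]
tool_rot: [-150.0, -0.2, 0.3]
force: [-0.3, 0.9, -1.2]
grip_width: 0.0266
```

```bash
python3 st.py c19
python3 - <<'E'
from h import *
snap("wrist","w19")
snap("side","s19",(170,80,350,260),4)
E
```

```text
[ 0.53095245 -0.12606953  0.22614317] [-150.01123503   -0.17164503    0.34722152] 0.0266338023939693 30.725 [-0.30534176  0.90039448 -1.1794753 ] [  1.30734015  17.05642803  32.23788237  92.99699718 -33.5200926
  91.0136333  -50.86949935]
0.420295871421743 20.34761582881175
```

View pics/c19.png

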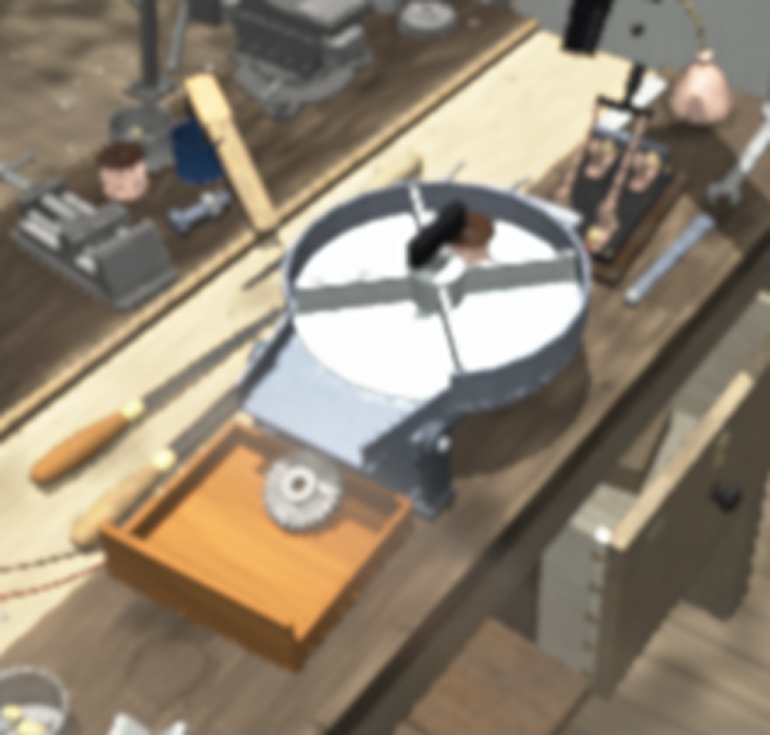

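View pics/w19.png

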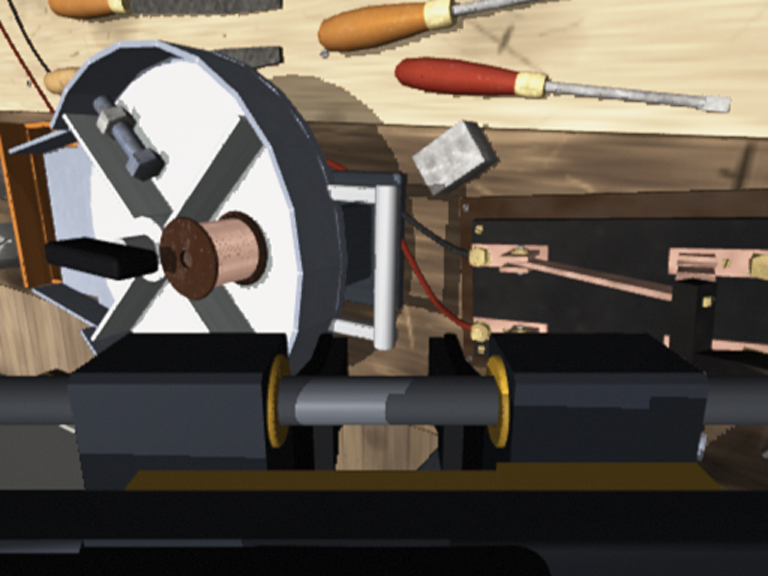

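View pics/s19.png

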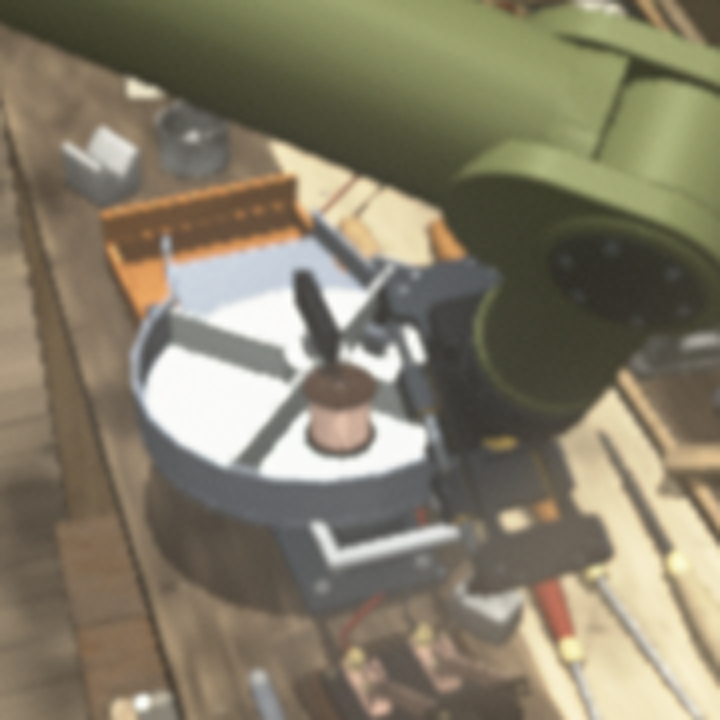

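Run:
```python
from h import *
o,d=snap("scene","c20",(165,235,235,285),11)
P=lambda u,v,z:onz(d,(110+u/3.5,120+v/3.5),z).round(4)
for z in(.03,.045,.06): print(z,P(298,484,z))
def ell(z,tilt,y):
    t=np.linspace(0,2*np.pi,60);out=[]
    for h in(0,.024):
        for a in t:
            X=.036*np.cos(a);Y=.036*np.sin(a);c,s=np.cos(tilt),np.sin(tilt)
            q=proj(d,(.53+X, y+Y*c+h*s, z-Y*s+h*c));out.append(((q-[110,120])*3.5))
    out=np.array(out);return out.min(0).round(),out.max(0).round()
for n,a in(("flat",(.006,0,.40)),("flat",(.006,0,.37)),("lean30",(.006+.018,np.radians(30),.37)),("lean45",(.006+.0255,np.radians(45),.37))): print(n,*ell(*a))
```

```text
0.03 [0.5368 0.3359 0.03  ]
0.045 [0.5277 0.3464 0.045 ]
0.06 [0.5186 0.357  0.06  ]
flat [213. 503.] [303. 590.]
flat [236. 481.] [324. 566.]
lean30 [229. 468.] [321. 561.]
lean45 [227. 467.] [318. 556.]
```

View pics/c20.png

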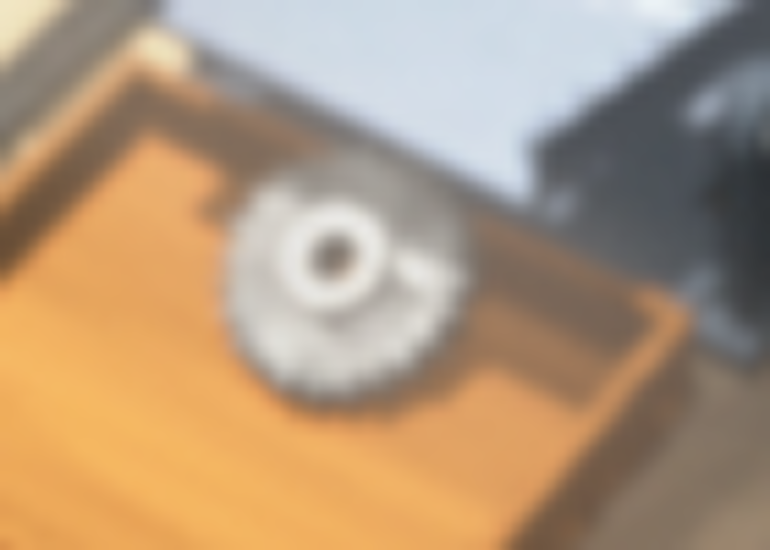

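Run:
```python
from cell import ticket,sensors
print(sensors.get_obs()["force"],sensors.get_obs()["time_s"]); print(ticket.sign_off())
```

```text
[-0.03961675 -0.2018886  -0.43067771] 30.925
the job is handed in; nothing more can be done
None
```

The gear is in the wooden tray, and the carousel is back down level. I handed the job in at about 31 s of the 58 s allowed.

- **Turning:** I turned the knob about +91.5° to bring the gear to the spout. The images put the disc about 1.6 to 2° short of square, which did not hinder the gear.
- **Tipping:** I gripped the lift bar and tipped the cradle to about 38° (0.66 rad), where the gear slid out. At first its edge rested on the spout lip. As I lowered the cradle, the lip let it drop fully into the tray.
- **Setting down:** I lowered the last few degrees in small steps until the stand took the weight, then released the bar and backed away.

**Last checks:**
- The bolt and bobbin are still in their compartments, though both slid within them during the tip.
- The packing block, chisel and spanner look unmoved. I did not check the try square separately.
- The gripper was clear of everything, with forces near zero (under 0.5 N).
- The gear lies against the tray wall nearest the spout. I could not tell from the images whether it is quite flat or leaning slightly on that wall. It did not move between the later pictures.

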